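# Clear the glue-up: right the glue bottles, rack the strips on the drying rail

### The job

Clear up after the glue-up. First stand every toppled glue bottle upright, with its whole base on the cork mat; only then lay every glued wooden strip crosswise on top of the narrow drying rail, balanced level at its middle, with no strip touching another. Leave the hammer, the band clamp and the jar where they are.

Things in the scene. Friction and masses are not known exactly. Their poses are not given: they have to be found in the camera images.
- rail: narrow drying rail, fixed: a straight wooden beam, T-shaped in section, 360 mm long along its y axis; its flat level top is 24 mm wide (along its x axis) and 60 mm above the bench. A web 18 mm wide carries the top; the foot is a plywood board 60 mm wide (x), 12 mm thick. Origin: centre of the underside of the foot, at bench height; z up.
- mat: flat cork mat, fixed on the bench: 120 mm (its x) by 250 mm (its y), 4 mm thick. Origin: centre of its underside, at bench height; z up.
- strip1: glued-up wooden strip, striped light and dark: rectangular bar 120 mm long (its x), 36 mm wide (y), 32 mm high (z), about 100 g, centre of mass in the middle. Origin: its centre. It starts lying on the bench on its 36 mm face (underside 16 mm below the origin). May be absent.
- strip2: glued-up wooden strip, striped light and dark: rectangular bar 120 mm long (its x), 36 mm wide (y), 32 mm high (z), about 100 g, centre of mass in the middle. Origin: its centre. It starts lying on the bench on its 36 mm face (underside 16 mm below the origin). May be absent.
- strip3: glued-up wooden strip, striped light and dark: rectangular bar 120 mm long (its x), 36 mm wide (y), 32 mm high (z), about 100 g, centre of mass in the middle. Origin: its centre. It starts lying on the bench on its 36 mm face (underside 16 mm below the origin). May be absent.
- strip4: glued-up wooden strip, striped light and dark: rectangular bar 120 mm long (its x), 36 mm wide (y), 32 mm high (z), about 100 g, centre of mass in the middle. Origin: its centre. It starts lying on the bench on its 36 mm face (underside 16 mm below the origin). May be absent.
- strip5: glued-up wooden strip, striped light and dark: rectangular bar 120 mm long (its x), 36 mm wide (y), 32 mm high (z), about 100 g, centre of mass in the middle. Origin: its centre. It starts lying on the bench on its 36 mm face (underside 16 mm below the origin). May be absent.
- bottle1: cream plastic glue bottle, closed: body of square section 50 x 50 mm (its x and y, edges rounded by 6 mm) and 85 mm tall, above it a neck 28 mm across up to 102 mm and an orange cone nozzle up to 122 mm; about 200 g. Origin: centre of its base; z runs from the base to the nozzle. It starts toppled, lying on the bench on one flat side (axis 25 mm above the bench).
- bottle2: cream plastic glue bottle, closed: body of square section 50 x 50 mm (its x and y, edges rounded by 6 mm) and 85 mm tall, above it a neck 28 mm across up to 102 mm and an orange cone nozzle up to 122 mm; about 200 g. Origin: centre of its base; z runs from the base to the nozzle. It starts toppled, lying on the bench on one flat side (axis 25 mm above the bench).
- hammer: bystander: claw hammer lying on the bench beyond the rail; origin on its underside
- clamp: bystander: loose steel band clamp, a ring 110 mm across and 14 mm high lying on the bench at the near left; origin: centre of its underside
- jar: bystander: amber glass jar, 64 mm across and 85 mm tall, standing at the near right; origin: centre of its base
There are look-alikes about, which are no part of the job. What is shaped like the strip4 but red or turquoise is not meant.

How it is judged (in metres and radians):
On the way, in this order (a step that is already met when the one before it is completed fails the run):
1. every glue bottle stands upright on the mat (x of bottle1 in the frame of mat between -0.045 and 0.045 m and y of bottle1 in the frame of mat between -0.11 and 0.11 m and z of bottle1 in the frame of mat between -0.002 and 0.012 m and angle between each of bottle1, bottle2's own z axis and vertical below 0.12 rad and linear speed of each of bottle1, bottle2 below 0.03 m/s and x of bottle2 in the frame of mat between -0.045 and 0.045 m and y of bottle2 in the frame of mat between -0.11 and 0.11 m and z of bottle2 in the frame of mat between -0.002 and 0.012 m), for 0.2 s.
2. every strip lies level across the rail (x of strip1 in the frame of rail between -0.012 and 0.012 m and y of strip1 in the frame of rail between -0.18 and 0.18 m and z of strip1 in the frame of rail between 0.07 and 0.086 m and angle between strip1's own x axis and vertical between 1.45 and 1.69 rad and angle between the x axis of each of strip1, strip2, strip3, strip4, strip5 and the x axis of rail, either way round below 0.35 rad and linear speed of each of strip1, strip2, strip3, strip4, strip5 below 0.03 m/s and x of strip2 in the frame of rail between -0.012 and 0.012 m and y of strip2 in the frame of rail between -0.18 and 0.18 m and z of strip2 in the frame of rail between 0.07 and 0.086 m and angle between strip2's own x axis and vertical between 1.45 and 1.69 rad and x of strip3 in the frame of rail between -0.012 and 0.012 m and y of strip3 in the frame of rail between -0.18 and 0.18 m and z of strip3 in the frame of rail between 0.07 and 0.086 m and angle between strip3's own x axis and vertical between 1.45 and 1.69 rad and x of strip4 in the frame of rail between -0.012 and 0.012 m and y of strip4 in the frame of rail between -0.18 and 0.18 m and z of strip4 in the frame of rail between 0.07 and 0.086 m and angle between strip4's own x axis and vertical between 1.45 and 1.69 rad and x of strip5 in the frame of rail between -0.012 and 0.012 m and y of strip5 in the frame of rail between -0.18 and 0.18 m and z of strip5 in the frame of rail between 0.07 and 0.086 m and angle between strip5's own x axis and vertical between 1.45 and 1.69 rad and contact force between strip1 and strip2 below 0.05 N and contact force between each of strip1, strip2 and strip3 below 0.05 N and contact force between each of strip1, strip2, strip3 and strip4 below 0.05 N and contact force between each of strip1, strip2, strip3, strip4 and strip5 below 0.05 N), for 0.2 s.
At the end, for the whole second after the job is handed in: Bottles stand on the mat within 0.12 rad of upright, base centre within 45 (mat x) and 110 mm (mat y) of its centre. Strips rest on the rail top, level within 0.12 rad, square to it within 0.35 rad, centres within 12 mm of its centre line, none touching another (all of step 1 and all of step 2).
It fails at once if the hammer is pushed more than 5 cm from its place (distance of hammer from where it was at the start of the episode above 0.05 m).
It fails at once if the clamp is pushed more than 5 cm from its place (distance of clamp from where it was at the start of the episode above 0.05 m).
It fails at once if the jar is pushed more than 5 cm from its place (distance of jar from where it was at the start of the episode above 0.05 m).
Of strip1, strip2, strip3, strip4, strip5 only 3 to 5 are there at a start; the rules pass over those that are not, and their reading is None.
At some moment in a run one of strip1, strip2, strip3, strip4, strip5, bottle1, bottle2 may be knocked a few centimetres aside while the robot is not near it.
Once in a run the grip may slacken for a moment while it holds something.
It also fails if it takes over 210 s, if anything falls off the work surface, if the arm or the gripper's body presses on something with over 40 N, if the wrist force passes 120 N, or if a joint passes its speed limit or range.

### The arm

A 7-joint arm with a two-finger parallel gripper is mounted at the origin on the work surface. World frame = base frame: x ahead of the robot, y to its left, z up, the work surface at z = 0. Lengths are in mm, angles in rad, forces in N, time in s.
With the tool pointing down it reaches from about 350 to 900 mm from the base axis. Payload 8.1 kg.
Tool frame: the origin (TCP) lies at the centre of the arm's flange, where the gripper is bolted on; the fingertips stand 178 mm ahead of it and the grasp point (between the pads) lies 159 mm ahead of it; z points along the fingers, y is the line along which they close (so a half turn about z gives the same grasp; the last joint's range is limited). The gripper opens to 92 mm and grips with 3 to 60 N. Pads are 19 mm wide; open, the fingers measure 130 mm over their backs; the gripper's body (75 mm by 190 mm) begins 47 mm behind the grasp point.
Start: joints at [-1.233, 0.434, 0.025, 1.573, -0.012, 1.134, -0.075], TCP at [266.688, 565.253, 404.742] pointing down, gripper open.
Joint ranges: [-2.62, 2.62], [-0.44, 2.09], [-1.27, 1.32], [0.08, 2.57], [-1.32, 4.46], [0.12, 2], [-2.74, 2.74]. Speed limits (rad/s): [2.22, 2.22, 3.01, 3.01, 3.14, 3.14, 3.14].

### API

Orientations are given as a rotation vector (axis times angle).
In Python, from cell import env gives the robot as it stands.
- The arm moves only by the tool carry_out, never from a script. Its argument "series" is a list of rows, each a list of 5 numbers: the closure, from 0 (fully open) to 1 (shut), then the shift along the tool's x, y, z in units of 25 mm (1.0 is 25 mm), then the turn about the tool's z in units of 5 degrees (1.0 is 5 degrees). A call has 1 to 12 rows; each row shifts and turns the commanded pose from where the row before left it, along the tool's axes as they then stand; what a row does not reach is not made up. A row lasts 1/12 s, in which the tool goes at most 41.7 mm and 7.16 degrees, less where a joint would pass 70% of its speed; a pose out of reach is approached as far as the arm can. A call is refused whole if a number of a shift passes 1 or a number of a turn 1, either way. A call with a gripper value outside its range is refused whole. The fingers move at their own pace and stop on an object; "squeeze" is the grip in N (left out, the last holds). Time passes only in rows, so rows that do not move let the fingers close. It gives the time, the measured TCP pose, the force, the opening and the grip force at its end, in the units of the state.
- env.observe(): the state, without advancing time (a new reading comes with each control period).
- env.get_image(name): name is "scene" or "top"; returns (picture, depth): 400x640x3 uint8, red, green, blue; 400x640 float32, mm along the optical axis (not along the pixel's ray), 0 where there is no reading.
- env.get_calibration(name): a dict with "K" (3x3 intrinsics, pixels), "world_to_cam" (4x4, takes a point from world to camera coordinates). Camera axes: x right, y up, looking along -z (the intrinsics and any distortion apply to the point x, -y, -z); pixel columns grow to the right and rows downward; lengths in mm; the calibration is good to about 2 mm. A picture is of the moment at which its call begins. get_calibration takes no time and is no camera call.
- env.job_done(): hands the job in; it is judged then, once.
The state is a dict: "time_s": time; "joints": joint angles; "dq": joint speeds; "joint_torque": joint torques, N m; "position": TCP position; "tool_rot": TCP orientation; "ft_force": force on the tool from outside, world axes, zero at the start; "ft_torque": the same for the moment, N m; "width": finger opening in mm; "grip_force": force on a finger pad.
Only numpy, scipy, OpenCV 4.12 (cv2) and the standard library are available. Lean on these libraries where they do the work, as an engineer would, in place of code of your own. Each camera call takes 0.05 s, during which the arm holds its last target. There are 200 camera calls.

## Working session

There is one attempt and no reset: what is moved stays moved. The work goes in short steps, Python scripts to look and compute and a tool call to move; the robot and the scene stay as the last step left them, time stands still between calls to the robot, and variables do not carry over. Pictures are saved under pics/ and viewed, at most 14 in all, crops included, and the job is handed in when it is done.

Besides the shell and the picture viewer there is one more tool, called after ">>>" in YAML: its name, and indented under it one key for each argument. carry_out: Moves the arm, as the interface text tells. Its arguments: {"type":"object","properties":{"series":{"type":"array","items":{"type":"array","items":{"type":"number"}}},"squeeze":{"type":"number"}},"required":["series"]}

```bash
ls; mkdir -p pics; python3 - <<'E'
from cell import env
import cv2,numpy as np
np.set_printoptions(precision=3,suppress=True)
print(env.observe())
for n in("scene","top"):
    im,d=env.get_image(n); cv2.imwrite(f"pics/{n}0.png",im[:,:,::-1]); np.save(f"pics/{n}0.npy",d)
    c=env.get_calibration(n); print(n,c, (d>0).mean())
E
```

```text
pics
{'time_s': 0.0, 'joints': array([-1.233,  0.435,  0.025,  1.574, -0.012,  1.134, -0.075]), 'dq': array([ 0.001, -0.   , -0.001,  0.001, -0.001, -0.004, -0.   ]), 'joint_torque': array([  0.   , -66.783,   0.986, -31.446,  -0.06 ,   0.043,   0.   ]), 'position': array([266.604, 565.017, 403.937]), 'tool_rot': array([-0.687, -3.065,  0.003]), 'ft_force': array([-0.33 , -0.102,  0.564]), 'ft_torque': array([ 0.023,  0.012, -0.044]), 'grip_force': 0.0, 'width': 91.995903905727}
scene {'K': array([[494.48 ,   0.   , 319.035],
       [  0.   , 494.48 , 204.757],
       [  0.   ,   0.   ,   1.   ]]), 'world_to_cam': array([[   -0.747,     0.664,    -0.007,   380.353],
       [   -0.428,    -0.473,     0.77 ,   185.699],
       [    0.508,     0.578,     0.638, -1828.838],
       [    0.   ,     0.   ,     0.   ,     1.   ]])} 0.99579296875
top {'K': array([[510.049,   0.   , 314.806],
       [  0.   , 510.049, 186.635],
       [  0.   ,   0.   ,   1.   ]]), 'world_to_cam': array([[   -0.006,    -1.   ,     0.01 ,    12.705],
       [    0.995,    -0.005,     0.099,  -533.347],
       [   -0.099,     0.011,     0.995, -1307.485],
       [    0.   ,     0.   ,     0.   ,     1.   ]])} 0.9959375
```

View pics/top0.png

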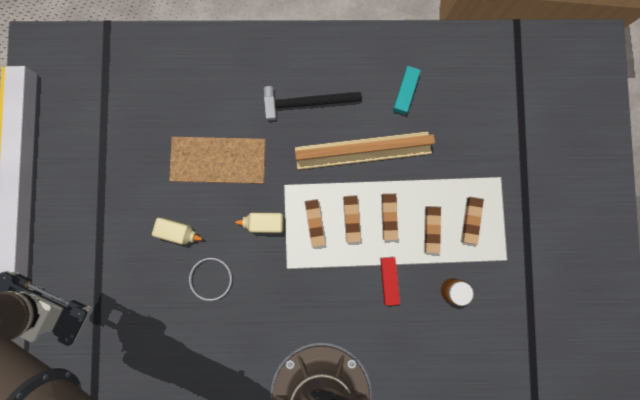

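View pics/scene0.png

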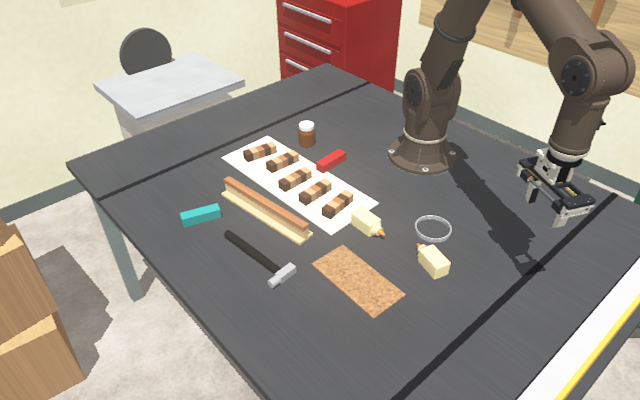

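The top view shows five striped strips on a white sheet at about (315,223), (352,219), (390,217), (433,230) and (473,221). The bottles are at (177,233) and (262,223), the mat at (217,160) and the rail at (365,150). The look-alikes are red (390,281) and turquoise (407,90). Next I'll segment and measure these.

```bash
cat > h.py <<'E'
from cell import env
import cv2,numpy as np,time
from scipy.spatial.transform import Rotation as Ro
np.set_printoptions(precision=1,suppress=True)
def cloud(n,im,d):
    c=env.get_calibration(n);K=c["K"];v,u=np.mgrid[:400,:640]
    P=np.stack([(u-K[0,2])*d/K[0,0],-(v-K[1,2])*d/K[1,1],-d],-1)
    M=np.linalg.inv(c["world_to_cam"]);X=P@M[:3,:3].T+M[:3,3];X[d==0]=np.nan
    return X
def shot(n,name=None,crop=None,k=1):
    im,d=env.get_image(n)
    if name:
        o=im[:,:,::-1]
        if crop: a,b,e,f=crop;o=o[b:f,a:e]
        cv2.imwrite(f"pics/{name}.png",cv2.resize(o,None,fx=k,fy=k,interpolation=cv2.INTER_CUBIC))
    return im,cloud(n,im,d)
def blobs(mask,X,minpx=60):
    n,l,s,c=cv2.connectedComponentsWithStats(mask.astype(np.uint8));r=[]
    for i in range(1,n):
        if s[i,4]<minpx: continue
        p=X[l==i];p=p[~np.isnan(p).any(1)]
        zt=np.percentile(p[:,2],90)
        (cx,cy),(w,h),a=cv2.minAreaRect(p[:,:2].astype(np.float32))
        if w<h: w,h,a=h,w,a+90
        a=(a+90)%180-90
        r.append((c[i],s[i,4],cx,cy,w,h,a,zt))
    return r
def masks(im,X):
    hsv=cv2.cvtColor(im,cv2.COLOR_RGB2HSV).astype(int);H,S,V=hsv[...,0],hsv[...,1],hsv[...,2];z=X[...,2]
    reach=(X[...,0]>350)&(X[...,0]<1000)&(abs(X[...,1])<700)
    return dict(
     high=reach&(z>10)&(z<140),
     strip=reach&(z>13)&(H<20)&(S>60)&(V>40),
     cream=reach&(z>8)&(H>20)&(H<35)&(S>30)&(V>140),
     orange=reach&(z>8)&(H<18)&(S>180)&(V>120),
     mat=reach&(z<9)&(z>-4)&(H<22)&(S>110)&(V>60))
def to(x,y,z,ydir=None):
    """shift (units) in tool axes to put grasp point at x,y,z; turn (5deg units) so tool y lies along ydir deg"""
    o=env.observe();R=Ro.from_rotvec(o["tool_rot"]).as_matrix();g=np.array(o["position"])+159*R[:,2]
    cur=np.degrees(np.arctan2(R[1,1],R[0,1]))
    t=0 if ydir is None else ((cur-ydir+90)%180-90)/5   # tool z down: + turn lowers heading
    s=R.T@(np.array([x,y,z])-g)/25
    a=np.radians(t*5);c,q=np.cos(a),np.sin(a)
    print("t",round(o["time_s"],1),"grasp",g,"yhead",round(cur,1),"w",round(o["width"],1),"tool-z",R[:,2].round(3))
    print("shift units xyz",s.round(2),"turn units",round(t,2)," shift if turned first",[round(c*s[0]+q*s[1],2),round(-q*s[0]+c*s[1],2)])
E
python3 - <<'E'
from h import *
for n in("top","scene"):
    im,X=shot(n);m=masks(im,X);print(n)
    for k in m:
        for b in blobs(m[k],X): print(k,b[0],b[1],np.array(b[2:]))
to(500,400,200,0)
E
```

```text
top
high [406.   89.2] 653 [ 794.9 -235.9  123.2   36.6  -18.1   34.1]
high [303.8 100.5] 1125 [777.7  16.6 261.2  86.9 -81.7  26.4]
high [364.2 148.8] 2355 [ 633.2 -117.8  359.1   60.3  -83.5   61. ]
high [389.2 216.2] 694 [ 455.6 -183.7  120.    37.2    1.1   34.2]
high [351.2 218.2] 663 [450.4 -84.7 119.5  36.5   3.5  33.9]
high [472.3 220.1] 738 [ 444.2 -401.   120.    38.5  -10.    33.8]
high [314.  222.3] 642 [440.3  12.4 119.7  35.9   8.7  33.9]
high [432.4 228.7] 723 [ 421.8 -296.3  120.6   38.3   -3.5   34. ]
high [262.4 222.2] 753 [441.  156.8 122.3  48.5  88.8  50.8]
high [173.6 231.2] 819 [417.2 365.2 123.6  50.   74.4  50.4]
strip [364.1 147.2] 1514 [ 636.3 -117.4  359.1   35.3  -83.5   61.8]
strip [389.3 216.6] 662 [ 454.5 -183.6  117.8   36.8    1.2   34.2]
strip [351.6 218.7] 625 [449.6 -84.9 117.8  36.1   3.5  33.9]
strip [472.3 220.4] 707 [ 443.4 -400.8  118.3   38.5  -10.    33.9]
strip [314.5 222.6] 591 [439.6  11.4 118.1  34.    8.7  33.9]
strip [432.5 229.3] 693 [ 420.3 -296.3  117.7   38.3   -3.5   33.9]
cream [263.3 222. ] 692 [441.4 146.2 101.5  46.2  89.6  5
[... 1084 characters left out ...]
p [282.1 160.1] 276 [ 423.6 -293.2  123.5   44.9   -2.3   33.2]
strip [294.1 178.2] 281 [ 459.4 -181.3  120.5   43.7    3.7   33.4]
strip [268.8 206.5] 1207 [ 634.1 -116.2  363.1   31.9  -83.4   61.1]
strip [314.2 191.1] 302 [455.9 -82.6 115.4  42.5   2.8  33.8]
strip [336.7 203.6] 305 [443.9  14.2 117.   39.1   8.7  33.4]
cream [262.9 216.1] 550 [ 652.4 -114.8  362.1   28.1  -83.1   14.5]
cream [366.2 224.6] 307 [443.1 148.7 106.1  52.6  88.5  46.5]
cream [432.5 263.1] 419 [420.7 371.5 112.8  52.5  72.6  47.4]
t 0.2 grasp [266.6 565.  245.3] yhead 64.7 w 91.8 tool-z [-0. -0. -1.]
shift units xyz [-11.3  -2.    1.8] turn units 12.95  shift if turned first [np.float64(-6.6), np.float64(9.34)]
```

```bash
python3 - <<'E'
from h import *
for n in("top","scene"):
    im,X=shot(n);z=X[...,2];hsv=cv2.cvtColor(im,cv2.COLOR_RGB2HSV).astype(int)
    reg=(X[...,0]>500)&(X[...,0]<720)
    A=reg&(abs(X[...,1]+118)<220)&(z>56)
    B=reg&(abs(X[...,1]-258)<180)&(z<10)&(hsv[...,1]>60)&(hsv[...,2]>60)&(hsv[...,0]<25)
    B=cv2.morphologyEx(B.astype(np.uint8),cv2.MORPH_CLOSE,np.ones((5,5)))
    for k,m in(("rail",A),("mat",B)):
        for b in blobs(m,X,300): print(n,k,b[0],b[1],np.array(b[2:]))
to(441,130,25,0)
print(Ro.from_rotvec(env.observe()["tool_rot"]).as_matrix().round(3))
E
```

```text
top rail [365.6 146.3] 1094 [ 633.3 -118.2  360.    25.2  -83.5   62.1]
top mat [217.2 159.7] 4273 [610.8 270.6 253.1 123.3  88.2   5.5]
scene rail [266.5 201.6] 590 [ 634.7 -116.9  360.5   31.   -83.5   62.6]
scene mat [358.4 280.5] 3132 [610.7 268.6 257.6 125.4  88.4   6. ]
t 0.3 grasp [266.6 565.1 245.5] yhead 64.7 w 91.7 tool-z [-0. -0. -1.]
shift units xyz [-13.7 -12.8   8.8] turn units 12.95  shift if turned first [np.float64(-17.4), np.float64(6.98)]
[[-0.9  0.4 -0. ]
 [ 0.4  0.9 -0. ]
 [-0.  -0.  -1. ]]
```

>>> carry_out:
  series:
    - [0, 0, 0, 0.3, 1]
    - [0, 0, 0, 0.3, 1]
    - [0, 0, 0, 0.3, 1]
    - [0, 0, 0, 0.3, 1]
    - [0, 0, 0, 0.3, 1]
    - [0, 0, 0, 0.3, 1]
    - [0, 0, 0, 0.3, 1]
    - [0, 0, 0, 0.3, 1]
    - [0, 0, 0, 0.3, 1]
    - [0, 0, 0, 0.3, 1]
    - [0, 0, 0, 0.3, 1]
    - [0, 0, 0, 0.3, 1]
  squeeze: 5

```text
time_s: 1.3
position: [266.6, 565.3, 314.3]
tool_rot: [-2.132, -2.307, 0.0]
ft_force: [-0.9, -0.3, -0.4]
width: 91.6
grip_force: 0.0
```

```bash
python3 -c "
from h import *
to(413.5,350.5,130,-15.6)"
```

```text
t 1.3 grasp [266.6 565.3 155.3] yhead 4.5 w 91.6 tool-z [-0.  0. -1.]
shift units xyz [-9.   5.2  1. ] turn units 4.02  shift if turned first [np.float64(-6.69), np.float64(7.97)]
```

>>> carry_out:
  series:
    - [0, 0, 0, 0.25, 1]
    - [0, 0, 0, 0.25, 1]
    - [0, 0, 0, 0.25, 1]
    - [0, 0, 0, 0.25, 1]
    - [0, -0.84, 1, 0, 0]
    - [0, -0.84, 1, 0, 0]
    - [0, -0.84, 1, 0, 0]
    - [0, -0.84, 1, 0, 0]
    - [0, -0.84, 1, 0, 0]
    - [0, -0.83, 1, 0, 0]
    - [0, -0.83, 1, 0, 0]
    - [0, -0.83, 0.97, 0, 0]

```text
time_s: 2.3
position: [415.7, 350.1, 289.9]
tool_rot: [-2.497, -1.907, -0.001]
ft_force: [0.6, -0.0, 0.2]
width: 92.0
grip_force: 0.0
```

```bash
python3 -c "
from h import *
for n in ('top','scene'):
  im,X=shot(n);m=masks(im,X)
  for b in blobs(m['high'],X): print(n,b[0],b[1],np.array(b[2:]))
to(413.5,350.5,32,-15.6)"
```

```text
top [406.1  89.2] 649 [ 794.9 -236.2  121.6   36.5  -18.1   34.5]
top [303.7 100.5] 1125 [771.5  15.2 258.8  88.8 -85.   26.4]
top [364.  148.8] 2364 [ 633.1 -118.1  359.6   60.2  -83.5   61. ]
top [389.2 216.3] 695 [ 455.5 -184.2  119.7   37.5    0.8   33.7]
top [351.2 218.3] 663 [450.4 -84.9 119.7  36.6   3.5  34. ]
top [472.2 219.9] 746 [ 444.3 -401.   120.    39.   -10.    34.1]
top [314.  222.4] 646 [440.4  12.4 120.   36.    8.8  33.2]
top [432.4 228.8] 725 [ 421.5 -296.5  119.8   38.9   -2.8   34.1]
top [262.4 222.1] 752 [441.  156.8 122.5  48.5  88.9  50.8]
top [187.4 234.9] 267 [408.  330.5  49.8  49.4  75.6  48.6]
scene [259.7 150.1] 347 [ 444.7 -398.1  123.9   48.7  -10.6   34.1]
scene [282.1 159.8] 361 [ 423.7 -295.7  124.3   51.9   -1.    34. ]
scene [294.8 177.3] 392 [ 456.  -182.5  126.    44.6    0.3   33.9]
scene [267.  209.3] 1853 [ 638.2 -117.8  366.8   60.6  -82.9   60.5]
scene [315.  190.1] 415 [451.8 -84.  125.   43.4   3.5  33.3]
scene [337.3 202.7] 426 [440.6  12.5 127.2  44.5   7.8  33.6]
scene [200.7 213.2] 496 [ 795.4 -233.7  120.2   43.9  -18.4   34. ]
scene [367.2 221.2] 617 [441.9 156.8 122.   57.6 -86.6  50.6]
scene [443.3 222.1] 76 [374.4 360.   26.2  15.9 -67.1 137.3]
scene [262.9 259.2] 854 [786.9  20.6 265.9  88.7 -77.7  26.6]
scene [433.3 259.7] 740 [419.4 364.8 127.8  52.4  75.9  51.2]
t 2.4 grasp [418.6 345.9 131.2] yhead -15.7 w 91.8 tool-z [ 0. -0. -1.]
shift units xyz [ 0.1 -0.3  4. ] turn units -0.03  shift if turned first [np.float64(0.13), np.float64(-0.26)]
```

>>> carry_out:
  series:
    - [0, 0.13, -0.26, 0.8, 0]
    - [0, 0, 0, 0.8, 0]
    - [0, 0, 0, 0.8, 0]
    - [0, 0, 0, 0.8, 0]
    - [0, 0, 0, 0.77, 0]
    - [0, 0, 0, 0, 0]
    - [1, 0, 0, 0, 0]
    - [1, 0, 0, 0, 0]
    - [1, 0, 0, 0, 0]
    - [1, 0, 0, 0, 0]
    - [1, 0, 0, 0, 0]
    - [1, 0, 0, 0, 0]
  squeeze: 6

```text
time_s: 3.4
position: [409.6, 356.5, 191.1]
tool_rot: [-2.496, -1.907, -0.002]
ft_force: [0.2, -1.1, 0.7]
width: 56.0
grip_force: 0.5
```

>>> carry_out:
  series:
    - [0.3, -0.19, 0.22, 0, 0]
    - [0.3, 0, 0, 0, 0]
    - [0.3, 0, 0, 0, 0]
    - [1, 0, 0, 0, 0]
    - [1, 0, 0, 0, 0]
    - [1, 0, 0, 0, 0]
    - [1, 0, 0, 0, 0]
    - [1, 0, 0, 0, 0]
    - [1, 0, 0, 0, 0]
    - [1, 0, 0, 0, 0]
  squeeze: 6

```text
time_s: 4.23
position: [413.4, 350.3, 190.4]
tool_rot: [-2.497, -1.907, 0.0]
ft_force: [0.0, 0.5, -0.3]
width: 50.5
grip_force: 6.0
```

>>> carry_out:
  series:
    - [1, 0.15, 0, -0.38, 0]
    - [1, 0.21, 0, -0.37, 0]
    - [1, 0.25, 0, -0.33, 0]
    - [1, 0.29, 0, -0.3, 0]
    - [1, 0.34, 0, -0.25, 0]
    - [1, 0.35, 0, -0.22, 0]
    - [1, 0.39, 0, -0.16, 0]
    - [1, 0.4, 0, -0.12, 0]
    - [1, 0.42, 0, -0.05, 0]
    - [1, 0.42, 0, -0.01, 0]
    - [1, 0.41, 0, 0.06, 0]
    - [1, 0.41, 0, 0.1, 0]
  squeeze: 6

```text
time_s: 5.23
position: [440.3, 448.8, 240.9]
tool_rot: [-2.497, -1.907, 0.0]
ft_force: [-0.3, 0.0, -1.7]
width: 50.0
grip_force: 6.0
```

```bash
python3 -c "
from h import *
shot('scene','s1',(320,120,560,320),3)
to(611,330,130,-15.6)"
```

```text
t 5.3 grasp [440.2 450.9  81.3] yhead -15.2 w 50.0 tool-z [ 0.  0. -1.]
shift units xyz [-2.9  7.9 -1.9] turn units 0.09  shift if turned first [np.float64(-2.82), np.float64(7.88)]
```

View pics/s1.png

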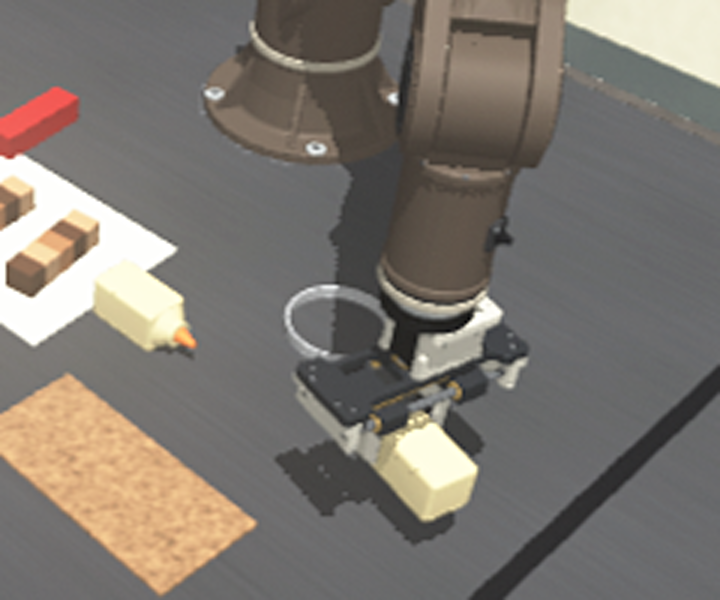

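>>> carry_out:
  series:
    - [1, 0, 0, 0.5, 0]
    - [1, 0, 0, 0, 0]
    - [1, 0, 0, 0, 0]
    - [1, 0, 0, 0, 0]
    - [1, 0, 0, 0, 0]
    - [1, 0, 0, 0, 0]
    - [1, 0, 0, 0, 0]
    - [1, 0, 0, 0, 0]
  squeeze: 3

```text
time_s: 5.95
position: [440.2, 447.6, 229.0]
tool_rot: [-2.497, -1.907, -0.001]
ft_force: [0.0, -0.4, -0.8]
width: 49.8
grip_force: 3.0
```

```bash
python3 -c "
from h import *
shot('scene','s2',(380,170,500,320),3)
to(611,330,130,-15.6)"
```

```text
t 6.0 grasp [440.3 447.7  70.1] yhead -15.3 w 50.2 tool-z [ 0.  0. -1.]
shift units xyz [-2.7  7.8 -2.4] turn units 0.07  shift if turned first [np.float64(-2.7), np.float64(7.84)]
```

View pics/s2.png

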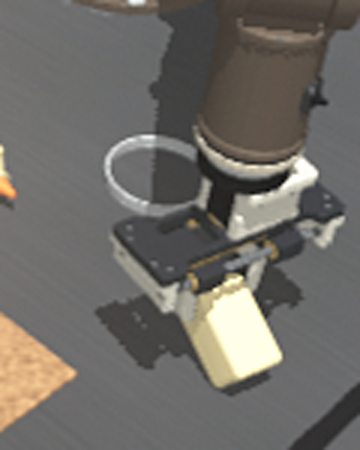

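>>> carry_out:
  series:
    - [1, 0, 0, -0.6, 0]
    - [1, 0, 0, -1, 0]
    - [1, 0, 0, 0, 0]
    - [1, 0, 0, 0, 0]
    - [1, 0, 0, -1, 0]
    - [1, 0, 0, 0, 0]
    - [1, 0, 0, 0.5, 0]
    - [1, 0, 0, 0.5, 0]
    - [1, 0, 0, -1, 0]
    - [1, 0, 0, 0, 0]
    - [1, 0, 0, 0, 0]
    - [1, 0, 0, 0, 0]
  squeeze: 3

```text
time_s: 7.0
position: [439.8, 447.5, 292.1]
tool_rot: [2.497, 1.907, -0.002]
ft_force: [-0.5, -0.8, -1.3]
width: 50.0
grip_force: 3.0
```

```bash
cat >> h.py <<'E'
def tilt(cx,cy,n="scene",rad=110):
    im,X=shot(n);hsv=cv2.cvtColor(im,cv2.COLOR_RGB2HSV).astype(int)
    m=(np.hypot(X[...,0]-cx,X[...,1]-cy)<rad)&(X[...,2]>3)&(hsv[...,0]>20)&(hsv[...,0]<35)&(hsv[...,1]>30)&(hsv[...,2]>100)
    k=cv2.connectedComponentsWithStats(m.astype(np.uint8));i=1+np.argmax(k[2][1:,4]);m=k[1]==i
    gy=cv2.GaussianBlur(X,(3,3),0);a=np.roll(gy,-2,1)-np.roll(gy,2,1);b=np.roll(gy,-2,0)-np.roll(gy,2,0)
    N=np.cross(b,a);N/=np.linalg.norm(N,axis=2,keepdims=True)
    me=cv2.erode(m.astype(np.uint8),np.ones((3,3)))>0;Ns=N[me];Ns=Ns[~np.isnan(Ns).any(1)]
    P=X[m];print(n,"px",m.sum(),"ctr",k[3][i],"min",np.nanpercentile(P,2,0),"max",np.nanpercentile(P,98,0))
    _,l,c=cv2.kmeans(Ns.astype(np.float32),3,None,(3,50,1e-4),5,cv2.KMEANS_PP_CENTERS)
    for j in range(3):
        v=c[j]/np.linalg.norm(c[j]);print(" face n",v.round(2),"elev",round(np.degrees(np.arcsin(v[2])),1),"head",round(np.degrees(np.arctan2(v[1],v[0])),1),"px",(l==j).sum())
E
python3 -c "
from h import *
tilt(440,470)
to(611,330,130,-15.6)"
```

```text
scene px 697 ctr [453.8 264.3] min [425.9 424.9  51.3] max [472.  482.8 139.3]
 face n [0.4 0.9 0.2] elev 12.4 head 68.0 px 227
 face n [-0.2  0.9  0.5] elev 28.6 head 105.3 px 63
 face n [ 1.  -0.2 -0.1] elev -3.0 head -12.5 px 167
t 7.0 grasp [439.6 447.3 133.2] yhead -15.3 w 50.1 tool-z [-0. -0. -1.]
shift units xyz [-2.7  7.8  0.1] turn units 0.07  shift if turned first [np.float64(-2.67), np.float64(7.86)]
```

>>> carry_out:
  series:
    - [1, 0, 0, 0, 0]
    - [1, -0.2, 0.4, 0, 0]
    - [1, -0.3, 0.8, 0, 0]
    - [1, -0.35, 1, 0, 0]
    - [1, -0.35, 1, 0, 0]
    - [1, -0.35, 1, 0, 0]
    - [1, -0.35, 1, 0, 0]
    - [1, -0.35, 1, 0, 0]
    - [1, -0.3, 0.9, 0, 0]
    - [1, -0.15, 0.5, 0, 0]
    - [1, 0, 0.2, 0, 0]
    - [1, 0, 0, 0, 0]
  squeeze: 12

```text
time_s: 8.05
position: [611.3, 330.4, 293.4]
tool_rot: [2.498, 1.904, -0.0]
ft_force: [-0.5, -0.2, -1.3]
width: 49.9
grip_force: 12.0
```

```bash
python3 -c "
from h import *
tilt(611,330)
to(611,330,100,None)"
```

```text
scene px 714 ctr [376.  270.9] min [596.3 315.6  55.4] max [642.6 365.9 148. ]
 face n [ 1.  -0.2 -0. ] elev -0.7 head -9.2 px 117
 face n [0.3 0.9 0.3] elev 16.7 head 69.1 px 252
 face n [-0.5  0.8  0.4] elev 21.1 head 120.0 px 72
t 8.1 grasp [610.  331.8 134.3] yhead -15.3 w 49.9 tool-z [-0.  0. -1.]
shift units xyz [-0.1  0.1  1.4] turn units 0  shift if turned first [np.float64(-0.06), np.float64(0.06)]
```

>>> carry_out:
  series:
    - [1, 0, 0, 0.4, 0]
    - [1, 0, 0, 0.5, 0]
    - [1, 0, 0, 0.4, 0]
    - [1, 0, 0, 0.3, 0]
    - [1, 0, 0, 0.1, 0]
    - [1, 0, 0, 0, 0]
  squeeze: 12

```text
time_s: 8.6
position: [609.6, 332.9, 250.8]
tool_rot: [-2.494, -1.908, -0.0]
ft_force: [-2.0, 0.7, 3.8]
width: 49.9
grip_force: 12.0
```

>>> carry_out:
  series:
    - [1, 0, 0, 0.05, 0]
    - [1, 0.05, 0, 0.06, 0]
    - [1, 0.1, 0, 0.06, 0]
    - [1, 0.1, 0, 0.06, 0]
    - [1, 0.1, 0, 0.06, 0]
    - [1, 0.1, 0, 0.06, 0]
    - [1, 0.1, 0, 0.06, 0]
    - [1, 0.1, 0, 0.04, 0]
    - [1, 0, 0, 0, 0]
  squeeze: 3

```text
time_s: 9.35
position: [614.9, 346.9, 239.4]
tool_rot: [2.496, 1.906, -0.001]
ft_force: [-0.7, 0.0, 0.3]
width: 49.7
grip_force: 0.2
```

```bash
python3 -c "
from h import *
tilt(611,330)
to(611,330,100,None);print(env.observe()['ft_force'])"
```

```text
scene px 553 ctr [377.6 286.1] min [599.9 323.8   9.3] max [646.1 373.  105.9]
 face n [-0.2  0.9  0.3] elev 18.4 head 100.0 px 54
 face n [1.  0.  0.1] elev 2.8 head 1.9 px 114
 face n [ 0.3  0.9 -0. ] elev -0.3 head 70.7 px 184
t 9.4 grasp [614.9 346.5  80.5] yhead -15.3 w 50.2 tool-z [-0. -0. -1.]
shift units xyz [-0.7  0.  -0.8] turn units 0  shift if turned first [np.float64(-0.68), np.float64(0.02)]
[ 0.2  0.7 -0.1]
```

>>> carry_out:
  series:
    - [0.3, 0, 0, 0, 0]
    - [0.3, 0, 0, 0, 0]
    - [0.2, 0, 0, 0, 0]
    - [0.1, 0, 0, 0, 0]
    - [0, 0, 0, -0.3, 0]
    - [0, 0, 0, -0.7, 0]
    - [0, 0, 0, -1, 0]
    - [0, 0, 0, -1, 0]
    - [0, 0, 0, -0.7, 0]
    - [0, 0, 0, -0.5, 0]
    - [0, 0, 0, 0, 0]
    - [0, 0, 0, 0, 0]

```text
time_s: 10.4
position: [614.7, 346.9, 345.3]
tool_rot: [-2.497, -1.907, -0.001]
ft_force: [-0.3, 0.9, 0.0]
width: 91.8
grip_force: 0.0
```

```bash
python3 -c "
from h import *
tilt(611,330)
im,X=shot('top');m=masks(im,X)
for b in blobs(m['high'],X): print(b[0],b[1],np.array(b[2:]))
to(441,150,130,-1)"
```

```text
scene px 636 ctr [375.8 284.2] min [600.2 319.   10.9] max [643.9 372.1 105.4]
 face n [ 1.  -0.2  0. ] elev 2.4 head -12.1 px 128
 face n [0.3 1.  0.1] elev 3.9 head 73.6 px 177
 face n [ 0.4 -0.6  0.7] elev 45.3 head -58.4 px 24
[406.   89.2] 653 [ 795.2 -236.5  122.1   36.5  -18.2   34.3]
[303.9 100.4] 1127 [772.4  15.2 259.2  89.9 -84.9  26.4]
[363.5 148.9] 2359 [ 633.1 -118.5  360.4   59.9  -83.4   61. ]
[186.  155.2] 515 [613.5 339.6  50.4  45.3 -15.6 104.4]
[389.2 216.3] 694 [ 455.6 -183.7  120.    37.2    0.7   33.8]
[351.2 218.2] 665 [450.6 -84.7 119.9  36.5   3.4  33.6]
[472.2 219.9] 745 [ 444.3 -401.7  120.1   39.9  -10.2   33.9]
[314.  222.4] 644 [440.4  12.4 120.   36.    8.7  33.7]
[432.4 228.9] 728 [ 421.7 -296.4  120.1   38.4   -3.    34. ]
[262.4 222.2] 753 [440.7 156.6 122.   48.5  89.2  50.7]
t 10.5 grasp [614.  346.7 184.5] yhead -15.3 w 91.8 tool-z [-0. -0. -1.]
shift units xyz [-9.4 -4.6  2.2] turn units -2.85  shift if turned first [np.float64(-7.99), np.float64(-6.78)]
```

>>> carry_out:
  series:
    - [0, 0, 0, 0, -1]
    - [0, 0, 0, 0, -1]
    - [0, 0, 0, 0, -0.85]
    - [0, -0.9, -0.85, 0, 0]
    - [0, -0.9, -0.85, 0, 0]
    - [0, -0.9, -0.85, 0, 0]
    - [0, -0.9, -0.85, 0.2, 0]
    - [0, -0.9, -0.85, 0.5, 0]
    - [0, -0.9, -0.85, 0.5, 0]
    - [0, -0.9, -0.85, 0.5, 0]
    - [0, -0.8, -0.83, 0.5, 0]
    - [0, 0, 0, 0, 0]

```text
time_s: 11.5
position: [436.8, 167.9, 286.6]
tool_rot: [-2.242, -2.196, 0.016]
ft_force: [0.2, -0.7, -0.9]
width: 91.9
grip_force: 0.0
```

>>> carry_out:
  series:
    - [0, 0, 0, 0, 0]
    - [0, 0, 0, 0, 0]
    - [0, 0, 0, 0, 0]

```text
time_s: 11.75
position: [443.0, 173.3, 290.0]
tool_rot: [2.24, 2.202, 0.001]
ft_force: [0.2, -0.5, -0.1]
width: 91.9
grip_force: 0.0
```

```bash
python3 -c "
from h import *
to(441.3,172,32,-1)
im,X=shot('scene');m=masks(im,X)
for b in blobs(m['high'],X): print(b[0],b[1],np.array(b[2:]))
"
```

```text
t 11.8 grasp [443.1 173.3 131. ] yhead -1.0 w 91.9 tool-z [ 0.  0. -1.]
shift units xyz [-0.1 -0.1  4. ] turn units 0.01  shift if turned first [np.float64(-0.06), np.float64(-0.08)]
[259.8 150. ] 339 [ 444.8 -401.4  122.9   50.8  -11.7   33.4]
[282.1 159.8] 361 [ 423.5 -294.3  124.8   47.8   -2.9   33.6]
[295.  177.2] 385 [ 456.  -182.7  124.2   45.3   -0.1   33.4]
[267.1 209.2] 1840 [ 642.8 -116.1  365.2   59.9  -80.8   60.6]
[315.  190.2] 416 [451.2 -82.5 127.9  44.4   3.6  33.7]
[336.1 203.6] 394 [442.5  13.9 123.8  42.7   8.1  33.7]
[388.3 194.5] 63 [392.  174.3  23.5  21.  -85.3 136.7]
[200.5 213.3] 501 [ 795.8 -233.4  119.9   45.4  -18.8   34. ]
[367.3 221.3] 618 [451.7 156.7 108.1  84.9  57.3  52.4]
[262.7 259.1] 851 [782.2  19.3 264.5  88.8 -80.3  26.9]
[376.4 282.2] 770 [617.2 344.6  53.6  50.1  76.6 103.1]
```

>>> carry_out:
  series:
    - [0, -0.06, -0.08, 0.8, 0]
    - [0, 0, 0, 0.8, 0]
    - [0, 0, 0, 0.8, 0]
    - [0, 0, 0, 0.8, 0]
    - [0, 0, 0, 0.76, 0]
    - [0.3, 0, 0, 0, 0]
    - [0.3, 0, 0, 0, 0]
    - [1, 0, 0, 0, 0]
    - [1, 0, 0, 0, 0]
    - [1, 0, 0, 0, 0]
    - [1, 0, 0, 0, 0]
    - [1, 0, 0, 0, 0]
  squeeze: 6

```text
time_s: 12.8
position: [440.3, 171.2, 191.6]
tool_rot: [2.241, 2.202, 0.002]
ft_force: [0.2, 0.4, 2.3]
width: 50.0
grip_force: 6.5
```

>>> carry_out:
  series:
    - [1, 0, 0, 0, 0]
    - [1, 0, 0, 0, 0]
    - [1, 0, 0, 0, 0]
    - [1, 0, 0, 0, 0]
  squeeze: 3

```text
time_s: 13.13
position: [440.4, 171.2, 191.2]
tool_rot: [2.241, 2.202, 0.001]
ft_force: [0.2, 1.5, 3.9]
width: 49.8
grip_force: 3.0
```

>>> carry_out:
  series:
    - [1, 0, 0, -0.5, 0]
    - [1, 0, 0, -1, 0]
    - [1, 0, 0, -0.5, 0]
    - [1, 0, 0, 0, 0]
    - [1, 0, 0, 0, 0]
    - [1, 0, 0, -1, 0]
    - [1, 0, 0, 0, 0]
    - [1, 0, 0, 0.5, 0]
    - [1, 0, 0, 0.5, 0]
    - [1, 0, 0, -1, 0]
    - [1, 0, 0, -1, 0]
    - [1, 0, 0, 0, 0]

```text
time_s: 14.13
position: [441.0, 171.0, 292.4]
tool_rot: [2.241, 2.201, 0.003]
ft_force: [1.7, -0.6, -2.1]
width: 50.0
grip_force: 3.0
```

```bash
python3 -c "
from h import *
tilt(440,150)
to(611,210,130,-1)"
```

```text
scene px 441 ctr [373.9 209.4] min [422.  138.6  54.7] max [470.6 202.5 150.6]
 face n [ 0.   1.  -0.2] elev -13.6 head 89.9 px 90
 face n [ 1. -0. -0.] elev -0.7 head -1.2 px 128
 face n [0.6 0.8 0.2] elev 12.5 head 52.4 px 61
t 14.2 grasp [440.8 171.3 132.1] yhead -1.0 w 49.8 tool-z [ 0.  0. -1.]
shift units xyz [1.7 6.8 0.1] turn units -0.0  shift if turned first [np.float64(1.67), np.float64(6.78)]
```

>>> carry_out:
  series:
    - [1, 0, 0, 0, 0]
    - [1, 0, 0.3, 0, 0]
    - [1, 0.2, 0.7, 0, 0]
    - [1, 0.3, 0.9, 0, 0]
    - [1, 0.3, 0.9, 0, 0]
    - [1, 0.3, 0.9, 0, 0]
    - [1, 0.3, 0.9, 0, 0]
    - [1, 0.3, 0.9, 0, 0]
    - [1, 0, 0.7, 0, 0]
    - [1, 0, 0.4, 0, 0]
    - [1, 0, 0.2, 0, 0]
    - [1, 0, 0, 0, 0]
  squeeze: 12

```text
time_s: 15.18
position: [611.6, 209.9, 289.2]
tool_rot: [-2.242, -2.201, 0.003]
ft_force: [-0.6, 0.3, -2.3]
width: 49.7
grip_force: 12.0
```

>>> carry_out:
  series:
    - [1, 0, 0, 0, 0]
    - [1, 0, 0, 0.4, 0]
    - [1, 0, 0, 0.5, 0]
    - [1, 0, 0, 0.4, 0]
    - [1, 0, 0, 0.3, 0]
    - [1, 0, 0, 0.1, 0]
    - [1, 0, 0, 0, 0]

```text
time_s: 15.77
position: [610.4, 210.5, 247.8]
tool_rot: [-2.24, -2.201, 0.002]
ft_force: [-0.6, 0.1, -1.6]
width: 50.1
grip_force: 12.0
```

```bash
python3 -c "
from h import *
tilt(611,210,rad=80)
print(env.observe()['ft_force']);to(611,210,130,-1)"
```

```text
scene px 409 ctr [341.2 255.1] min [591.4 177.1  12. ] max [638.8 241.3 106.7]
 face n [ 1.   0.  -0.1] elev -5.0 head 1.3 px 71
 face n [ 0.1  1.  -0.2] elev -10.9 head 87.1 px 79
 face n [0.8 0.6 0.1] elev 4.1 head 41.0 px 40
[ 0.9  0.  -2. ]
t 15.8 grasp [610.4 210.5  88.9] yhead -1.0 w 49.8 tool-z [-0. -0. -1.]
shift units xyz [-0.   0.  -1.6] turn units -0.0  shift if turned first [np.float64(-0.02), np.float64(0.02)]
```

>>> carry_out:
  series:
    - [1, 0, 0, 0.1, 0]
    - [1, -0.05, 0, 0.06, 0]
    - [1, -0.1, 0, 0.06, 0]
    - [1, -0.1, 0, 0.06, 0]
    - [1, -0.1, 0, 0.06, 0]
    - [1, -0.1, 0, 0.05, 0]
    - [1, -0.1, 0, 0.05, 0]
    - [1, 0, 0, 0, 0]
  squeeze: 3

```text
time_s: 16.48
position: [610.6, 195.7, 237.2]
tool_rot: [2.242, 2.2, -0.001]
ft_force: [-1.5, -1.6, 1.5]
width: 50.0
grip_force: 3.0
```

```bash
python3 -c "
from h import *
tilt(611,210,rad=80)
print(env.observe()['ft_force']);to(611,210,130,-1)"
```

```text
scene px 465 ctr [339.2 253.9] min [591.7 173.2  10.9] max [639.6 224.6 107.3]
 face n [ 1.   0.2 -0.1] elev -2.8 head 10.8 px 110
 face n [ 0.1  1.  -0.1] elev -6.7 head 85.9 px 132
 face n [-0.   0.8  0.6] elev 33.0 head 90.8 px 44
[-0.7  0.1  0.1]
t 16.5 grasp [610.7 196.1  78.3] yhead -1.1 w 49.8 tool-z [ 0. -0. -1.]
shift units xyz [ 0.6  0.  -2.1] turn units -0.01  shift if turned first [np.float64(0.56), np.float64(0.0)]
```

>>> carry_out:
  series:
    - [1, -0.1, 0, 0.08, 0]
    - [1, -0.05, 0, 0.08, 0]
    - [1, 0, 0, 0, 0]
    - [0.35, 0, 0, 0, 0]
    - [0.3, 0, 0, 0, 0]
    - [0.2, 0, 0, 0, 0]
    - [0, 0, 0, 0, 0]
    - [0, 0, 0, -0.3, 0]
    - [0, 0, 0, -0.7, 0]
    - [0, 0, 0, -1, 0]
    - [0, 0, 0, -1, 0]
    - [0, 0, 0, -1, 0]
  squeeze: 3

```text
time_s: 17.53
position: [610.5, 192.9, 335.1]
tool_rot: [2.241, 2.202, 0.0]
ft_force: [0.4, -0.9, -0.4]
width: 91.2
grip_force: 0.0
```

>>> carry_out:
  series:
    - [0, 0, 0, 0, 0]
    - [0, 0, 0, 0, 0]
    - [0, 0, 0, 0, 0]

```text
time_s: 17.78
position: [610.3, 193.1, 333.5]
tool_rot: [-2.241, -2.202, -0.0]
ft_force: [-0.1, -0.2, 0.3]
width: 92.0
grip_force: 0.0
```

```bash
python3 -c "
from h import *
tilt(611,200,rad=80);tilt(613,342,rad=80)
for n in('top','scene'):
 im,X=shot(n,'a_'+n);m=masks(im,X)
 for b in blobs(m['high'],X): print(b[0],b[1],np.array(b[2:]))
to(440,12.4,130,98)"
```

```text
scene px 613 ctr [336.  251.3] min [590.7 166.6  10.3] max [637.3 214.4 105.6]
 face n [ 1. -0.  0.] elev 1.2 head -1.2 px 154
 face n [-0.   1.   0.1] elev 5.8 head 91.8 px 171
 face n [ 0.7 -0.1  0.7] elev 41.3 head -9.1 px 51
scene px 630 ctr [375.9 284.4] min [600.  319.4  11.8] max [644.  372.3 105.9]
 face n [ 1.  -0.2  0. ] elev 1.0 head -11.2 px 169
 face n [0.3 1.  0.1] elev 2.6 head 74.9 px 226
 face n [ 0.4 -0.5  0.8] elev 49.4 head -48.9 px 19
[406.1  89.1] 648 [ 795.1 -236.3  123.3   36.7  -18.4   33.9]
[303.7 100.4] 1120 [771.6  15.1 259.3  88.7 -84.9  26.4]
[364.7 148.8] 2336 [ 633.3 -118.6  360.6   60.   -83.5   61. ]
[175.4 155.3] 111 [614.2 355.7  42.5  25.6 -14.8 105.4]
[252.3 156.2] 205 [617.6 169.7  64.2  16.6  -2.   93.9]
[389.2 216.3] 690 [ 455.6 -184.1  120.    37.7    1.1   34. ]
[351.2 218.2] 665 [450.6 -84.8 119.7  36.6   3.5  33.6]
[472.2 220. ] 747 [ 444.4 -400.9  120.3   39.1   -8.9   34.1]
[314.  222.4] 646 [440.3  12.4 119.8  36.    8.7  33.9]
[432.4 228.7] 729 [ 421.6 -296.5  120.1   38.7   -3.1   33.8]
[259.6 150.1] 344 [ 444.  -400.7  123.5   51.3  -10.4   33.6]
[282.1 159.8] 359 [ 422.5 -293.9  125.9   47.7   -3.8   33.7]
[294.7 177.4] 395 [ 456.2 -182.   126.6   46.3    3.2   33.7]
[267.1 209.2] 1843 [ 635.5 -117.8  365.6   61.6  -83.4   60.8]
[314.7 188.8] 314 [450.5 -84.1 125.9  41.8   3.4  34.2]
[340.6 204. ] 67 [443.6  29.   91.8  12.5   8.6  33.7]
[200.4 213.3] 502 [ 795.2 -234.5  121.1   48.   -15.4   34. ]
[262.9 259.2] 860 [754.7  19.9 264.1  89.4  86.2  26.7]
[336.3 249.8] 695 [612.8 189.3  52.7  52.4  -0.4 102.4]
[376.4 282.2] 768 [616.8 345.6  53.8  50.7  75.3 103.4]
t 18.0 grasp [609.9 192.9 173.5] yhead -1.0 w 91.5 tool-z [-0. -0. -1.]
shift units xyz [-7.3 -6.7  1.8] turn units 16.2  shift if turned first [np.float64(-7.73), np.float64(6.2)]
```

View pics/a_scene.png

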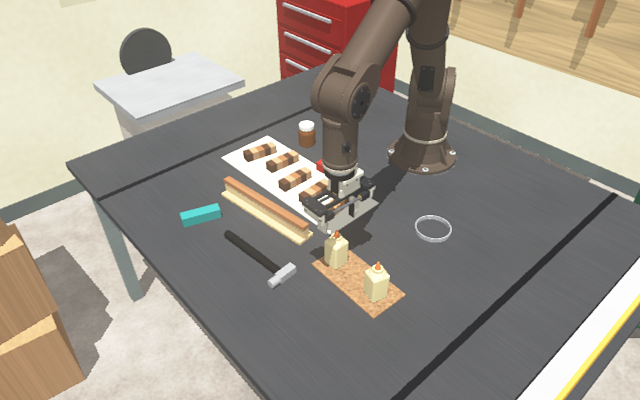

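>>> carry_out:
  series:
    - [0, -0.6, -0.5, 0, 0]
    - [0, -0.95, -0.88, 0, 0]
    - [0, -0.95, -0.88, 0, 0]
    - [0, -0.95, -0.88, 0.3, 0]
    - [0, -0.95, -0.88, 0.3, 0]
    - [0, -0.95, -0.88, 0.3, 0]
    - [0, -0.95, -0.88, 0.3, 0]
    - [0, -0.7, -0.7, 0.3, 0]
    - [0, -0.3, -0.2, 0.3, 0]
    - [0, 0, 0, 0, 1]
    - [0, 0, 0, 0, 1]
    - [0, 0, 0, 0, 1]

```text
time_s: 18.98
position: [440.5, 13.4, 288.1]
tool_rot: [-2.513, -1.884, 0.001]
ft_force: [0.2, 0.3, -0.1]
width: 91.9
grip_force: 0.0
```

>>> carry_out:
  series:
    - [0.3, 0, 0, 0, 1]
    - [0.3, 0, 0, 0, 1]
    - [0.3, 0, 0, 0, 1]
    - [0.3, 0, 0, 0, 1]
    - [0.3, 0, 0, 0, 1]
    - [0.3, 0, 0, 0, 1]
    - [0.3, 0, 0, 0, 1]
    - [0.3, 0, 0, 0, 1]
    - [0.3, 0, 0, 0, 1]
    - [0.3, 0, 0, 0, 1]
    - [0.3, 0, 0, 0, 1]
    - [0.3, 0, 0, 0, 1]

```text
time_s: 19.98
position: [440.7, 13.8, 288.2]
tool_rot: [3.118, 0.377, -0.0]
ft_force: [0.6, -0.3, -0.4]
width: 64.4
grip_force: 0.0
```

>>> carry_out:
  series:
    - [0.3, 0, 0, 0, 1]
    - [0.3, 0, 0, 0, 0]
    - [0.3, 0, 0, 0, 0]
    - [0.3, 0, 0, 0, 0]

```text
time_s: 20.32
position: [440.5, 13.6, 288.3]
tool_rot: [3.131, 0.251, -0.0]
ft_force: [-0.6, -0.4, 0.4]
width: 64.5
grip_force: 0.0
```

```bash
python3 -c "
from h import *
print(env.observe()['joints']*100)
for n in('top','scene'):
 im,X=shot(n);m=masks(im,X)
 for b in blobs(m['high'],X): print(b[0],b[1],np.array(b[2:]))
to(440.3,12.4,24,98.7)"
```

```text
[ -71.9   34.2   72.2  218.6  -34.    72.4 -117.8]
[406.1  89.3] 647 [ 795.1 -236.3  122.8   36.6  -18.4   34.4]
[303.8 100.5] 1126 [772.5  15.3 259.4  88.7 -84.4  26.3]
[364.3 148.9] 2360 [ 632.9 -118.3  360.1   60.3  -83.5   60.7]
[185.2 154.8] 542 [614.4 342.7  50.7  50.1  74.6 104.9]
[245.9 156. ] 498 [610.  186.5  49.5  48.9 -89.4 105.5]
[389.2 216.3] 696 [ 455.5 -184.1  120.    36.9    1.1   34.3]
[472.3 219.9] 742 [ 444.  -401.   119.6   38.3   -9.8   34.1]
[432.4 228.8] 729 [ 421.5 -296.4  119.9   38.7   -2.9   34.3]
[352.5 235.1] 175 [409.9 -87.1  38.2  36.1   3.2  33.8]
[259.6 150.1] 344 [ 445.2 -397.8  122.7   44.5  -11.6   33.7]
[282.1 159.8] 360 [ 421.1 -294.6  123.5   46.7   -2.7   33.7]
[294.8 177.3] 391 [ 454.8 -182.8  126.3   45.7   -0.    33.7]
[327.6 172.4] 60 [452.2 -21.   23.6  16.9 -29.7 138.4]
[267.1 209.1] 1823 [ 641.9 -115.6  365.4   58.3  -80.9   60.5]
[315.1 189.9] 407 [449.9 -84.3 126.9  43.4   3.3  33.8]
[337.5 202.6] 430 [440.7  15.4 126.1  44.1   9.6  33.6]
[200.5 213.4] 510 [ 795.3 -233.9  120.5   46.6  -17.4   33.5]
[263.  259.3] 854 [766.8  15.8 265.5  89.4 -88.   26.9]
[336.2 249.8] 691 [613.4 189.9  53.4  52.    1.3 102.2]
[376.4 282.2] 766 [616.7 344.7  53.8  51.1  75.8 103.4]
t 20.4 grasp [440.4  13.5 129.4] yhead -80.9 w 64.4 tool-z [ 0. -0. -1.]
shift units xyz [-0.   0.   4.2] turn units 0.08  shift if turned first [np.float64(-0.01), np.float64(0.04)]
```

>>> carry_out:
  series:
    - [0.3, 0, 0.04, 0.5, 0]
    - [0.3, 0, 0, 1, 0]
    - [0.3, 0, 0, 1, 0]
    - [0.3, 0, 0, 1, 0]
    - [0.3, 0, 0, 0.5, 0]
    - [0.3, 0, 0, 0.2, 0]
    - [0.3, 0, 0, 0, 0]
    - [1, 0, 0, 0, 0]
    - [1, 0, 0, 0, 0]
    - [1, 0, 0, 0, 0]
    - [1, 0, 0, 0, 0]
    - [1, 0, 0, 0, 0]
  squeeze: 20

```text
time_s: 21.42
position: [440.7, 12.7, 184.0]
tool_rot: [-3.132, -0.247, -0.002]
ft_force: [0.6, 0.2, 6.7]
width: 35.9
grip_force: 20.2
```

>>> carry_out:
  series:
    - [1, 0, 0, 0, 0]
    - [1, 0, 0, -0.6, 0]
    - [1, 0, 0, -1, 0]
    - [1, 0, 0, -1, 0]
    - [1, 0, 0, -1, 0.5]
    - [1, 0.5, 0.1, -0.6, 0]
    - [1, 0.9, 0.05, 0, 0]
    - [1, 0.9, 0.05, 0, 0]
    - [1, 0.9, 0.05, 0, 0]
    - [1, 0.9, 0.05, 0, 0]
    - [1, 0.9, 0, 0, 0]
    - [1, 0.9, 0, 0, 0]

```text
time_s: 22.42
position: [588.7, 21.9, 288.4]
tool_rot: [-3.136, -0.178, 0.001]
ft_force: [0.5, 0.1, -1.1]
width: 35.8
grip_force: 20.0
```

>>> carry_out:
  series:
    - [1, 0.7, 0, 0, 0]
    - [1, 0.4, 0, 0, 0]
    - [1, 0, 0, 0, 0]
    - [1, 0, 0, 0, 0]
    - [1, 0, 0, 0, 0]

```text
time_s: 22.83
position: [614.3, 24.6, 288.2]
tool_rot: [3.137, 0.177, -0.002]
ft_force: [0.1, 1.2, -1.7]
width: 35.9
grip_force: 20.0
```

```bash
python3 -c "
from h import *
for n in('top','scene'):
 im,X=shot(n);m=masks(im,X)
 for b in blobs(m['high'],X): print(b[0],b[1],np.array(b[2:]))
to(617,24.8,85,96.5)"
```

```text
[406.1  89.2] 649 [ 795.  -236.4  123.2   36.6  -18.3   33.8]
[269.7 102.4] 358 [761.5 123.7  88.4  41.1   4.7  27.5]
[351.3  96.5] 170 [777.6 -87.1  53.2  27.2 -85.2  26.1]
[387.9 146.5] 1498 [ 636.8 -149.9  293.9   60.2  -83.5   60.9]
[185.3 154.9] 544 [614.3 342.7  53.   50.2  73.9 105.2]
[245.8 156. ] 497 [610.  186.3  49.6  49.1  89.8 105.2]
[389.2 216.2] 695 [ 455.6 -184.4  120.1   37.5    1.3   33.5]
[351.2 218.2] 662 [450.5 -84.8 119.8  36.6   3.6  33.9]
[472.2 219.9] 750 [ 443.9 -401.   119.6   39.   -10.1   34.1]
[432.3 228.8] 730 [ 421.6 -296.4  120.    38.5   -2.7   34.1]
[259.7 150. ] 341 [ 444.6 -402.   125.    54.1   -9.3   33.9]
[272.4 160.2] 69 [ 452.9 -304.5   62.9   30.4   -2.5   35. ]
[270.6 208.7] 2113 [ 656.3 -114.2  365.9   85.9  -80.8  132.3]
[200.5 213.3] 501 [ 795.3 -234.2  120.    45.4  -17.4   33.7]
[262.9 259.2] 851 [770.5  16.2 262.2  88.3 -85.9  26.8]
[336.2 249.8] 688 [614.5 189.3  56.   51.1 -85.5 102.8]
[376.3 282.3] 766 [615.9 345.   53.7  52.5 -15.2 103.6]
t 22.9 grasp [614.2  24.7 129.5] yhead -83.5 w 35.8 tool-z [-0.  0. -1.]
shift units xyz [0.1 0.  1.8] turn units -0.01  shift if turned first [np.float64(0.11), np.float64(0.01)]
```

>>> carry_out:
  series:
    - [1, 0.11, 0, 0.5, 0]
    - [1, 0, 0, 0.6, 0]
    - [1, 0, 0, 0.4, 0]
    - [1, 0, 0, 0.2, 0]
    - [1, 0, 0, 0.08, 0]
    - [1, 0, 0, 0, 0]
    - [1, 0, 0, 0, 0]

```text
time_s: 23.52
position: [617.9, 25.0, 243.8]
tool_rot: [-3.137, -0.177, 0.0]
ft_force: [-0.5, -0.3, -1.7]
width: 36.2
grip_force: 20.0
```

```bash
python3 -c "
from h import *
to(617,24.8,85,96.5);print(env.observe()['ft_force'])"
```

```text
t 23.5 grasp [617.9  25.   84.8] yhead -83.5 w 36.2 tool-z [-0.  0. -1.]
shift units xyz [-0.  0. -0.] turn units -0.0  shift if turned first [np.float64(-0.04), np.float64(0.0)]
[-0.5 -0.3 -1.7]
```

>>> carry_out:
  series:
    - [1, 0, 0, 0.04, 0]
    - [1, 0, 0, 0.02, 0]
    - [1, 0, 0, 0, 0]

```text
time_s: 23.77
position: [618.0, 24.8, 243.6]
tool_rot: [-3.136, -0.177, -0.001]
ft_force: [-5.5, 1.5, 12.7]
width: 36.0
grip_force: 20.0
```

>>> carry_out:
  series:
    - [0.5, 0, 0, 0, 0]
    - [0.5, 0, 0, 0, 0]
    - [0.4, 0, 0, 0, 0]
    - [0.4, 0, 0, 0, 0]
    - [0.4, 0, 0, -0.2, 0]
    - [0.4, 0, 0, -0.6, 0]
    - [0.4, 0, 0, -1, 0]
    - [0.4, 0, 0, -0.8, 0]
    - [0.3, 0, 0, 0, 0]
    - [0.3, 0, 0, 0, 0]
    - [0.3, 0, 0, 0, 0]

```text
time_s: 24.68
position: [617.7, 25.3, 307.2]
tool_rot: [-3.136, -0.178, 0.001]
ft_force: [-0.9, -0.0, -0.5]
width: 63.4
grip_force: 0.0
```

```bash
python3 -c "
from h import *
for n in('top','scene'):
 im,X=shot(n);m=masks(im,X);m['high2']=(X[...,2]>75)&(X[...,2]<105)&(abs(X[...,1]+118)<220)&(X[...,0]>500)
 for k in('strip','high2'):
  for b in blobs(m[k],X): print(k,b[0],b[1],np.array(b[2:]))
to(450.5,-84.8,130,93.5)"
```

```text
strip [296.3  84.1] 77 [652.8  43.8  35.5  18.8  26.8 541.6]
strip [316.8  92.2] 144 [640.1  10.5  46.3  25.5  68.9 542.5]
strip [285.7 101.4] 115 [614.3  63.3  46.6  20.2 -11.3 566.9]
strip [301.3 153.9] 2197 [553.1  23.9 206.  102.8 -31.8 650.8]
strip [265.2 157.8] 458 [528.8  85.7 125.2  26.6 -14.9 645. ]
strip [392.4 144. ] 909 [ 640.6 -179.1  238.1   47.   -77.7   62. ]
strip [270.3 179.1] 72 [483.   77.7  36.3   7.  -16.8 660.9]
strip [389.3 216.6] 659 [ 454.5 -184.3  117.5   37.2    0.8   34.2]
strip [351.4 218.6] 622 [449.8 -84.5 117.6  36.4   3.6  33.6]
strip [472.3 220.3] 711 [ 443.3 -401.1  118.3   39.3  -10.3   34. ]
strip [238.3 216.9] 94 [429.8 118.2  28.5  14.5 -18.  690.9]
strip [432.5 229.3] 691 [ 420.2 -296.1  117.    38.1   -2.4   34. ]
strip [251.1 217.4] 63 [427.3 102.4  26.2  10.  -41.2 696.5]
strip [268.5 247. ] 1429 [391.8  73.2  94.8  57.2 -12.7 726.1]
strip [334.1  19.9] 460 [518.6  50.3 156.   54.4 -21.9 661.6]
strip [388.7   9. ] 316 [398.3 131.6  94.5  26.  -13.5 664.5]
strip [356.6  34.3] 696 [477.1 104.5 144.9  37.5  -6.6 632.7]
strip [258.9 150.6] 244 [ 447.8 -398.3  117.1   43.4   -9.5   33.9]
strip [274.8 208.3] 1466 [ 656.7 -112.   360.6  121.8  -75.1   90.6]
high2 [295.1 215.1] 429 [616.3  24.8 125.8  41.1   5.9  93.4]
t 24.8 grasp [617.3  25.3 147.6] yhead -83.5 w 64.2 tool-z [-0. -0. -1.]
shift units xyz [-7.1  3.6  0.7] turn units 0.6  shift if turned first [np.float64(-6.93), np.float64(3.99)]
```

>>> carry_out:
  series:
    - [0.3, 0, 0, 0, 0.6]
    - [0.3, -0.5, 0.3, 0, 0]
    - [0.3, -0.9, 0.5, 0.1, 0]
    - [0.3, -0.9, 0.5, 0.1, 0]
    - [0.3, -0.9, 0.5, 0.1, 0]
    - [0.3, -0.9, 0.5, 0.1, 0]
    - [0.3, -0.9, 0.5, 0.1, 0]
    - [0.3, -0.9, 0.5, 0.1, 0]
    - [0.3, -0.7, 0.5, 0.1, 0]
    - [0.3, -0.33, 0.19, 0, 0]
    - [0.3, 0, 0, 0, 0]
    - [0.3, 0, 0, 0, 0]

```text
time_s: 25.78
position: [451.6, -84.7, 290.0]
tool_rot: [-3.14, -0.095, -0.001]
ft_force: [1.0, -0.1, 0.1]
width: 64.3
grip_force: 0.0
```

>>> carry_out:
  series:
    - [0.3, 0, 0, 0, 0]
    - [0.3, 0, 0, 0, 0]

```text
time_s: 25.95
position: [452.3, -84.2, 290.0]
tool_rot: [3.14, 0.098, 0.001]
ft_force: [-0.7, -0.1, 0.7]
width: 64.7
grip_force: 0.0
```

```bash
python3 -c "
from h import *
im,X=shot('scene');m=masks(im,X)
for b in blobs(m['high'],X): print(b[0],b[1],np.array(b[2:]))
to(450.5,-84.8,25,93.5)"
```

```text
[259.5 150.1] 343 [ 444.6 -398.7  125.2   49.5   -8.1   33.8]
[282.2 159.7] 356 [ 422.  -293.1  123.3   48.    -3.5   33.8]
[294.7 177.3] 389 [ 453.9 -181.6  130.4   44.2   -1.2   33.8]
[279.2 206.3] 2585 [610.2 -86.8 363.9 295.6 -38.   90.4]
[200.5 213.3] 504 [ 795.4 -233.9  120.5   47.5  -18.5   33.9]
[263.  259.3] 864 [777.5  18.7 261.5  87.9 -82.5  27. ]
[336.3 249.8] 693 [613.  189.6  51.6  50.9   1.2 103. ]
[376.3 282.3] 772 [616.1 343.9  55.4  51.5  76.4 103.2]
t 26.0 grasp [452.2 -84.3 131. ] yhead -86.4 w 64.6 tool-z [ 0. -0. -1.]
shift units xyz [-0.1  0.   4.2] turn units 0.02  shift if turned first [np.float64(-0.07), np.float64(0.01)]
```

>>> carry_out:
  series:
    - [0.3, -0.07, 0, 0.5, 0]
    - [0.3, 0, 0, 1, 0]
    - [0.3, 0, 0, 1, 0]
    - [0.3, 0, 0, 1, 0]
    - [0.3, 0, 0, 0.5, 0]
    - [0.3, 0, 0, 0.24, 0]
    - [0.3, 0, 0, 0, 0]
    - [1, 0, 0, 0, 0]
    - [1, 0, 0, 0, 0]
    - [1, 0, 0, 0, 0]
    - [1, 0, 0, 0, 0]
    - [1, 0, 0, 0, 0]
  squeeze: 20

```text
time_s: 27.0
position: [449.6, -85.0, 184.5]
tool_rot: [-3.14, -0.096, -0.002]
ft_force: [1.5, 0.4, 4.5]
width: 35.7
grip_force: 20.2
```

>>> carry_out:
  series:
    - [1, 0, 0, 0, 0]
    - [1, 0, 0, -0.6, 0]
    - [1, 0, 0, -1, 0]
    - [1, 0, 0, -1, 0]
    - [1, 0, 0, -1, -0.6]
    - [1, 0.5, -0.12, -0.6, 0]
    - [1, 0.9, -0.1, 0, 0]
    - [1, 0.9, -0.1, 0, 0]
    - [1, 0.9, -0.1, 0, 0]
    - [1, 0.9, -0.1, 0, 0]
    - [1, 0.9, -0.1, 0, 0]
    - [1, 0.9, -0.1, 0, 0]

```text
time_s: 28.0
position: [594.7, -50.1, 288.9]
tool_rot: [-3.136, -0.178, 0.0]
ft_force: [0.4, -0.1, -1.3]
width: 35.5
grip_force: 20.0
```

>>> carry_out:
  series:
    - [1, 0.8, 0, 0, 0]
    - [1, 0.4, 0, 0, 0]
    - [1, 0, 0, 0, 0]
    - [1, 0, 0, 0, 0]
    - [1, 0, 0, 0, 0]

```text
time_s: 28.42
position: [622.8, -47.4, 288.8]
tool_rot: [-3.137, -0.177, 0.002]
ft_force: [-0.4, 0.5, -0.3]
width: 35.5
grip_force: 20.0
```

```bash
python3 -c "
from h import *
im,X=shot('top');m=masks(im,X)
for b in blobs(m['high'],X): print(b[0],b[1],np.array(b[2:]))
to(625.1,-46.7,85,96.5)"
```

```text
[406.1  89.2] 650 [ 795.7 -236.5  122.6   36.7  -18.    34.4]
[285.2 101.9] 746 [767.5  66.4 156.5  88.8 -84.6  26.5]
[403.9 144.9] 945 [ 642.6 -201.3  192.1   59.8  -83.5   61. ]
[185.2 154.9] 545 [614.2 342.1  51.3  50.2  74.  104.3]
[245.9 155.9] 497 [617.7 186.4  64.6  49.2  -0.2 104.9]
[389.2 216.3] 693 [ 455.7 -184.2  120.3   37.6    1.3   33.8]
[472.2 220.1] 741 [ 444.2 -400.9  119.8   38.4   -9.2   34.1]
[432.4 228.7] 727 [ 421.5 -296.2  120.    38.6   -3.6   34.2]
t 28.5 grasp [622.6 -47.4 129.9] yhead -83.6 w 35.9 tool-z [-0.  0. -1.]
shift units xyz [ 0.1 -0.   1.8] turn units -0.01  shift if turned first [np.float64(0.11), np.float64(-0.02)]
```

>>> carry_out:
  series:
    - [1, 0.1, 0, 0.5, 0]
    - [1, 0, 0, 0.6, 0]
    - [1, 0, 0, 0.4, 0]
    - [1, 0, 0, 0.2, 0]
    - [1, 0, 0, 0.08, 0]
    - [1, 0, 0, 0.04, 0]
    - [1, 0, 0, 0, 0]

```text
time_s: 29.05
position: [625.6, -47.0, 244.1]
tool_rot: [-3.135, -0.177, 0.002]
ft_force: [-4.8, 2.4, 10.1]
width: 35.8
grip_force: 20.0
```

```bash
cat >> h.py <<'E'
def onrail(ns=("scene",)):
    for n in ns:
        im,X=shot(n);m=(X[...,2]>84)&(X[...,2]<105)&(abs(X[...,1]+118)<220)&(X[...,0]>540)&(X[...,0]<720)
        hs=cv2.cvtColor(im,cv2.COLOR_RGB2HSV).astype(int);m&=(hs[...,0]<20)&(hs[...,1]>60)
        for b in blobs(m,X,40):
            d=np.array([b[2]-633.2,b[3]+118.3]);a=np.radians(6.5)
            print(n,"rail",b[0],b[1],"off x,s",np.array([d@[np.cos(a),np.sin(a)],d@[-np.sin(a),np.cos(a)]]),np.array(b[4:]))
E
python3 -c "
from h import *
onrail()
to(625.1,-46.7,85,96.5);print(env.observe()['ft_force'])"
```

```text
scene rail [271.1 207.5] 163 off x,s [31.5 72.5] [64.7 41.1  8.7 94.1]
scene rail [296.1 212.8] 354 off x,s [  1.4 143.9] [122.6  41.6   5.3  93.6]
t 29.1 grasp [625.5 -46.9  85.1] yhead -83.5 w 35.8 tool-z [-0.  0. -1.]
shift units xyz [-0. -0.  0.] turn units -0.01  shift if turned first [np.float64(-0.02), np.float64(-0.01)]
[-4.4  1.4  9.4]
```

>>> carry_out:
  series:
    - [0.5, 0, 0, 0, 0]
    - [0.5, 0, 0, 0, 0]
    - [0.4, 0, 0, 0, 0]
    - [0.4, 0, 0, 0, 0]
    - [0.4, 0, 0, -0.2, 0]
    - [0.4, 0, 0, -0.6, 0]
    - [0.4, 0, 0, -1, 0]
    - [0.4, 0, 0, -0.7, 0]
    - [0.3, 0, 0, 0, 1]
    - [0.3, 0, 0, 0, 0.08]
    - [0.3, -0.5, 0.4, 0, 0]
    - [0.3, -0.9, 0.7, 0, 0]

```text
time_s: 30.1
position: [593.0, -72.5, 305.2]
tool_rot: [-3.141, -0.041, -0.001]
ft_force: [-0.4, 0.5, -0.3]
width: 64.1
grip_force: 0.0
```

>>> carry_out:
  series:
    - [0.3, -0.9, 0.7, 0.1, 0]
    - [0.3, -0.9, 0.7, 0.1, 0]
    - [0.3, -0.9, 0.7, 0.1, 0]
    - [0.3, -0.9, 0.7, 0.1, 0]
    - [0.3, -0.9, 0.7, 0.1, 0]
    - [0.3, -0.7, 0.5, 0.1, 0]
    - [0.3, -0.3, 0.26, 0.1, 0]
    - [0.3, 0, 0, 0, 0]
    - [0.3, 0, 0, 0, 0]
    - [0.3, 0, 0, 0, 0]
    - [0.3, 0, 0, 0, 0]

```text
time_s: 31.02
position: [457.5, -183.2, 288.4]
tool_rot: [3.141, 0.034, 0.001]
ft_force: [0.7, -0.0, -0.1]
width: 64.5
grip_force: 0.0
```

```bash
python3 -c "
from h import *
onrail(('scene','top'))
im,X=shot('scene');m=masks(im,X)
for b in blobs(m['high'],X): print(b[0],b[1],np.array(b[2:]))
to(455.6,-184.2,25,91.1)"
```

```text
scene rail [277.7 203.8] 280 off x,s [ 4.8 73.5] [115.9  42.9   3.8  93.4]
scene rail [295.1 214.1] 281 off x,s [  2.7 145.1] [119.1  40.9   7.4  93.8]
top rail [337.7 147.5] 679 off x,s [ 0.7 71.2] [120.1  36.8   6.   93.7]
top rail [309.3 151.2] 682 off x,s [  0.1 143.2] [120.3  35.9   6.4  93.8]
[259.6 150. ] 340 [ 444.9 -401.5  122.7   53.9   -9.1   33.5]
[284.2 158. ] 452 [ 425.4 -226.1  190.2  121.7   87.   128.6]
[294.7 177.4] 390 [ 456.4 -182.5  126.    46.2    0.4   33.8]
[274.3 208.2] 2481 [ 634.9 -117.8  366.   125.1  -83.2   92.2]
[200.6 213.2] 501 [ 794.5 -236.4  120.4   46.5  -19.    34.1]
[262.9 259.3] 864 [774.   16.1 264.6  90.2 -84.   26.7]
[336.3 249.7] 688 [612.7 190.   52.3  51.2  -0.4 102.8]
[376.4 282.2] 765 [616.  346.   53.   51.3 -17.2 103.6]
t 31.2 grasp [ 457.  -183.5  129.4] yhead -88.8 w 63.9 tool-z [ 0. -0. -1.]
shift units xyz [-0.1  0.   4.2] turn units 0.02  shift if turned first [np.float64(-0.06), np.float64(0.03)]
```

>>> carry_out:
  series:
    - [0.3, -0.06, 0.03, 0.5, 0]
    - [0.3, 0, 0, 1, 0]
    - [0.3, 0, 0, 1, 0]
    - [0.3, 0, 0, 1, 0]
    - [0.3, 0, 0, 0.5, 0]
    - [0.3, 0, 0, 0.18, 0]
    - [0.3, 0, 0, 0, 0]
    - [1, 0, 0, 0, 0]
    - [1, 0, 0, 0, 0]
    - [1, 0, 0, 0, 0]
    - [1, 0, 0, 0, 0]
    - [1, 0, 0, 0, 0]
  squeeze: 20

```text
time_s: 32.17
position: [455.0, -184.8, 184.5]
tool_rot: [-3.141, -0.03, -0.002]
ft_force: [-0.0, -0.2, 5.8]
width: 35.5
grip_force: 20.2
```

>>> carry_out:
  series:
    - [1, 0, 0, 0, 0]
    - [1, 0, 0, -0.6, 0]
    - [1, 0, 0, -1, 0]
    - [1, 0, 0, -1, 0]
    - [1, 0, 0, -1, -0.6]
    - [1, 0, 0, -0.6, -0.47]
    - [1, 0.6, -0.21, 0, 0]
    - [1, 0.9, -0.25, 0, 0]
    - [1, 0.9, -0.25, 0, 0]
    - [1, 0.9, -0.25, 0, 0]
    - [1, 0.9, -0.25, 0, 0]
    - [1, 0.9, -0.25, 0, 0]

```text
time_s: 33.17
position: [578.2, -133.6, 288.9]
tool_rot: [-3.136, -0.177, 0.0]
ft_force: [-0.2, -0.4, -1.3]
width: 36.1
grip_force: 20.0
```

>>> carry_out:
  series:
    - [1, 0.9, -0.25, 0, 0]
    - [1, 0.8, -0.1, 0, 0]
    - [1, 0.56, 0, 0, 0]
    - [1, 0, 0, 0, 0]
    - [1, 0, 0, 0, 0]
    - [1, 0, 0, 0, 0]
    - [1, 0, 0, 0, 0]

```text
time_s: 33.75
position: [631.5, -119.9, 289.0]
tool_rot: [-3.137, -0.174, 0.001]
ft_force: [-0.1, -0.5, -1.2]
width: 35.5
grip_force: 20.0
```

```bash
python3 -c "
from h import *
im,X=shot('top');m=masks(im,X)
for b in blobs(m['high'],X): print(b[0],b[1],np.array(b[2:]))
to(633.3,-118.3,85,96.5)"
```

```text
[410.8  75.1] 228 [ 830.3 -247.9   47.8   36.3  -18.4   34.3]
[303.6 100.5] 1124 [773.2  15.4 259.5  89.7 -84.1  26.3]
[311.2 149.8] 979 [618.7  13.4 120.6  95.    6.8  93.1]
[419.7 144.3] 375 [ 648.4 -250.3   93.4   59.1  -84.    59.8]
[185.3 154.9] 549 [614.2 343.1  51.3  49.9  75.  104.7]
[245.9 156. ] 498 [609.9 186.2  48.8  48.7   0.  105.2]
[472.2 219.9] 746 [ 443.8 -404.3  120.1   45.    -9.5   34. ]
[432.4 228.8] 722 [ 421.7 -296.6  120.4   39.2   -3.4   33.9]
t 33.8 grasp [ 631.5 -119.8  130.1] yhead -83.6 w 35.7 tool-z [-0.  0. -1.]
shift units xyz [ 0.1 -0.1  1.8] turn units -0.02  shift if turned first [np.float64(0.08), np.float64(-0.05)]
```

>>> carry_out:
  series:
    - [1, 0.08, -0.05, 0.5, 0]
    - [1, 0, 0, 0.6, 0]
    - [1, 0, 0, 0.4, 0]
    - [1, 0, 0, 0.2, 0]
    - [1, 0, 0, 0.08, 0]
    - [1, 0, 0, 0.04, 0]
    - [1, 0, 0, 0, 0]

```text
time_s: 34.38
position: [633.9, -117.9, 244.1]
tool_rot: [-3.135, -0.176, 0.001]
ft_force: [-3.8, 1.7, 7.5]
width: 36.0
grip_force: 20.0
```

```bash
python3 -c "
from h import *
onrail()
to(633.3,-118.3,85,96.5);print(env.observe()['ft_force'])"
```

```text
scene rail [254.8 197.3] 149 off x,s [32.4  1.2] [63.3 44.9 11.3 93.5]
scene rail [279.1 202.3] 339 off x,s [ 0.4 72.1] [125.9  42.7   5.8  93.7]
scene rail [294.7 214.3] 285 off x,s [  3.5 145. ] [118.9  40.7   5.6  93.7]
t 34.4 grasp [ 633.9 -117.8   85.1] yhead -83.6 w 36.3 tool-z [-0.  0. -1.]
shift units xyz [-0.  0.  0.] turn units -0.02  shift if turned first [np.float64(-0.03), np.float64(0.02)]
[-3.9  2.4  7.7]
```

>>> carry_out:
  series:
    - [0.5, 0, 0, 0, 0]
    - [0.5, 0, 0, 0, 0]
    - [0.4, 0, 0, 0, 0]
    - [0.4, 0, 0, 0, 0]
    - [0.4, 0, 0, -0.2, 0]
    - [0.4, 0, 0, -0.6, 0]
    - [0.4, 0, 0, -1, 0]
    - [0.4, 0, 0, -0.7, 0]
    - [0.3, 0, 0, 0, 1]
    - [0.3, 0, 0, 0, 0.92]
    - [0.3, -0.4, 0.4, 0, 0]
    - [0.3, -0.9, 0.85, 0, 0]

```text
time_s: 35.43
position: [601.8, -144.7, 305.6]
tool_rot: [-3.14, 0.074, -0.002]
ft_force: [-1.0, 0.1, -0.2]
width: 64.2
grip_force: 0.0
```

>>> carry_out:
  series:
    - [0.3, -0.9, 0.85, 0.1, 0]
    - [0.3, -0.9, 0.85, 0.1, 0]
    - [0.3, -0.9, 0.85, 0.1, 0]
    - [0.3, -0.9, 0.85, 0.1, 0]
    - [0.3, -0.9, 0.85, 0.1, 0]
    - [0.3, -0.9, 0.85, 0.1, 0]
    - [0.3, -0.9, 0.8, 0.1, 0]
    - [0.3, -0.47, 0.43, 0, 0]
    - [0.3, 0, 0, 0, 0]
    - [0.3, 0, 0, 0, 0]
    - [0.3, 0, 0, 0, 0]
    - [0.3, 0, 0, 0, 0]

```text
time_s: 36.43
position: [423.1, -295.3, 288.4]
tool_rot: [-3.14, 0.083, -0.0]
ft_force: [-0.0, -0.1, -0.2]
width: 64.2
grip_force: 0.0
```

```bash
python3 -c "
from h import *
onrail(('scene','top'))
im,X=shot('scene');m=masks(im,X)
for b in blobs(m['high'],X): print(b[0],b[1],np.array(b[2:]))
to(421.6,-296.5,25,86.9)"
```

```text
scene rail [261.1 193.9] 262 off x,s [3.7 0.6] [117.1  43.7   4.7  93.9]
scene rail [277.5 203.9] 274 off x,s [ 5.6 71.5] [116.4  42.1   6.5  93.7]
scene rail [294.5 214.3] 284 off x,s [  3.1 145.4] [118.5  41.5   5.1  93.6]
top rail [365.8 144.4] 688 off x,s [ 0.6 -0.4] [120.4  37.    6.4  93.7]
top rail [337.7 147.6] 679 off x,s [ 0.4 71.1] [120.2  36.1   6.2  93.8]
top rail [309.2 151. ] 676 off x,s [  0.5 143.2] [120.4  35.9   6.4  93.5]
[259.8 150.1] 344 [ 443.5 -400.1  125.5   50.    -9.9   33.9]
[282.1 159.8] 360 [ 421.4 -295.4  124.3   48.2   -1.3   33.9]
[273.9 206.3] 2778 [ 633.6 -115.8  366.2  126.7  -83.    92.7]
[200.4 213.3] 501 [ 795.4 -234.4  120.7   50.1  -21.2   33.7]
[263.1 259.3] 855 [762.6  19.2 262.9  89.4  89.9  26.8]
[336.3 249.9] 696 [613.1 189.4  53.8  50.9 -87.9 102.4]
[371.2 284. ] 775 [630.  341.2  54.7  53.6  73.8 102.5]
t 36.6 grasp [ 423.1 -295.3  129.4] yhead -93.0 w 64.3 tool-z [-0.  0. -1.]
shift units xyz [-0.1  0.1  4.2] turn units 0.01  shift if turned first [np.float64(-0.06), np.float64(0.05)]
```

>>> carry_out:
  series:
    - [0.3, -0.06, 0.05, 0.5, 0]
    - [0.3, 0, 0, 1, 0]
    - [0.3, 0, 0, 1, 0]
    - [0.3, 0, 0, 1, 0]
    - [0.3, 0, 0, 0.5, 0]
    - [0.3, 0, 0, 0.18, 0]
    - [0.3, 0, 0, 0, 0]
    - [1, 0, 0, 0, 0]
    - [1, 0, 0, 0, 0]
    - [1, 0, 0, 0, 0]
    - [1, 0, 0, 0, 0]
    - [1, 0, 0, 0, 0]
  squeeze: 20

```text
time_s: 37.58
position: [421.1, -297.1, 184.5]
tool_rot: [3.14, -0.086, 0.002]
ft_force: [0.6, -0.7, 4.8]
width: 35.8
grip_force: 20.2
```

>>> carry_out:
  series:
    - [1, 0, 0, 0, 0]
    - [1, 0, 0, -0.6, 0]
    - [1, 0, 0, -1, 0]
    - [1, 0, 0, -1, 0]
    - [1, 0, 0, -1, -1]
    - [1, 0, 0, -0.6, -0.92]
    - [1, 0.5, -0.2, 0, 0]
    - [1, 0.9, -0.35, 0, 0]
    - [1, 0.9, -0.35, 0, 0]
    - [1, 0.9, -0.35, 0, 0]
    - [1, 0.9, -0.35, 0, 0]
    - [1, 0.9, -0.35, 0, 0]

```text
time_s: 38.58
position: [541.0, -233.1, 288.0]
tool_rot: [-3.136, -0.175, 0.001]
ft_force: [0.3, -0.0, -2.3]
width: 36.0
grip_force: 20.0
```

>>> carry_out:
  series:
    - [1, 0.9, -0.35, 0, 0]
    - [1, 0.9, -0.35, 0, 0]
    - [1, 0.9, -0.35, 0, 0]
    - [1, 0.9, -0.25, 0, 0]
    - [1, 0.62, 0, 0, 0]
    - [1, 0, 0, 0, 0]
    - [1, 0, 0, 0, 0]
    - [1, 0, 0, 0, 0]
    - [1, 0, 0, 0, 0]

```text
time_s: 39.33
position: [640.0, -190.9, 288.5]
tool_rot: [-3.137, -0.174, 0.002]
ft_force: [-0.0, -0.7, -1.6]
width: 36.1
grip_force: 20.0
```

```bash
python3 -c "
from h import *
im,X=shot('top');m=masks(im,X)
for b in blobs(m['high'],X): print(b[0],b[1],np.array(b[2:]))
tilt(630,341,rad=80)
to(641.4,-189.8,85,96.5)"
```

```text
[406.3  76.7] 177 [ 819.2 -226.8   88.5   25.2  -35.5   34.1]
[303.9 100.5] 1127 [772.4  15.5 258.6  88.4 -84.4  26.5]
[326.9 148.9] 2070 [623.2 -25.9 174.2 120.6 -83.1  93.1]
[189.1 144.6] 552 [641.1 333.1  51.3  50.9  77.4 104.9]
[245.9 156. ] 499 [609.7 186.5  49.6  49.1   0.1 105.6]
[472.3 219.9] 736 [ 444.3 -401.7  120.3   38.9   -9.7   34.3]
scene px 622 ctr [366.1 287.8] min [626.8 310.1  11. ] max [670.9 362.6 105.6]
 face n [0.3 1.  0. ] elev 2.1 head 74.0 px 202
 face n [ 1.  -0.2  0. ] elev 0.6 head -10.1 px 157
 face n [ 0.5 -0.5  0.7] elev 45.0 head -47.3 px 17
t 39.4 grasp [ 640.1 -190.9  129.9] yhead -83.6 w 35.9 tool-z [-0.  0. -1.]
shift units xyz [ 0.1 -0.   1.8] turn units -0.03  shift if turned first [np.float64(0.06), np.float64(-0.04)]
```

>>> carry_out:
  series:
    - [1, 0.06, -0.04, 0.5, 0]
    - [1, 0, 0, 0.6, 0]
    - [1, 0, 0, 0.4, 0]
    - [1, 0, 0, 0.2, 0]
    - [1, 0, 0, 0.08, 0]
    - [1, 0, 0, 0.04, 0]
    - [1, 0, 0, 0, 0]

```text
time_s: 40.02
position: [641.9, -189.4, 244.1]
tool_rot: [-3.136, -0.176, 0.0]
ft_force: [-3.5, 1.5, 7.3]
width: 35.7
grip_force: 20.0
```

```bash
python3 -c "
from h import *
onrail()
to(641.4,-189.8,85,96.5);print(env.observe()['ft_force'])"
```

```text
scene rail [239.2 187.8] 141 off x,s [ 31.9 -70.9] [60.4 43.4 11.2 93.5]
scene rail [262.8 192.5] 318 off x,s [1.6 0.1] [122.4  43.8   5.4  94.1]
scene rail [277.8 203.6] 274 off x,s [ 4.  72.1] [120.   40.9   6.7  94. ]
scene rail [294.9 214.1] 283 off x,s [  5.3 143.8] [115.4  40.8   6.1  93.8]
t 40.1 grasp [ 641.9 -189.3   85.1] yhead -83.6 w 36.0 tool-z [-0.  0. -1.]
shift units xyz [-0.  0.  0.] turn units -0.02  shift if turned first [np.float64(-0.02), np.float64(0.02)]
[-3.3  1.6  7.2]
```

>>> carry_out:
  series:
    - [0.5, 0, 0, 0, 0]
    - [0.5, 0, 0, 0, 0]
    - [0.4, 0, 0, 0, 0]
    - [0.4, 0, 0, 0, 0]
    - [0.4, 0, 0, -0.2, 0]
    - [0.4, 0, 0, -0.6, 0]
    - [0.4, 0, 0, -1, 0]
    - [0.4, 0, 0, -0.7, 0]
    - [0.3, 0, 0, 0, 1]
    - [0.3, 0, 0, 0, 1]
    - [0.3, 0, 0, 0, 1]
    - [0.3, 0, 0, 0, 0.24]

```text
time_s: 41.07
position: [642.3, -189.3, 306.4]
tool_rot: [3.13, -0.274, 0.001]
ft_force: [-0.4, -0.5, -0.4]
width: 64.0
grip_force: 0.0
```

>>> carry_out:
  series:
    - [0.3, -0.3, 0.5, 0, 0]
    - [0.3, -0.6, 0.9, 0, 0]
    - [0.3, -0.6, 0.95, 0.1, 0]
    - [0.3, -0.6, 0.95, 0.1, 0]
    - [0.3, -0.6, 0.95, 0.1, 0]
    - [0.3, -0.6, 0.95, 0.1, 0]
    - [0.3, -0.6, 0.95, 0.1, 0]
    - [0.3, -0.6, 0.95, 0.1, 0]
    - [0.3, -0.6, 0.9, 0.1, 0]
    - [0.3, -0.6, 0.8, 0, 0]
    - [0.3, -0.5, 0.6, 0, 0]
    - [0.3, -0.15, 0.26, 0, 0]

```text
time_s: 42.07
position: [440.6, -403.4, 289.0]
tool_rot: [3.128, -0.271, -0.002]
ft_force: [-1.3, -0.4, -0.6]
width: 64.3
grip_force: 0.0
```

>>> carry_out:
  series:
    - [0.3, 0, 0, 0, 0]
    - [0.3, 0, 0, 0, 0]
    - [0.3, 0, 0, 0, 0]
    - [0.3, 0, 0, 0, 0]

```text
time_s: 42.4
position: [446.2, -399.2, 288.2]
tool_rot: [-3.13, 0.263, -0.0]
ft_force: [-0.3, -1.0, -0.0]
width: 64.1
grip_force: 0.0
```

```bash
python3 -c "
from h import *
onrail(('top',))
for n in('top','scene'):
 im,X=shot(n);m=masks(im,X)
 for b in blobs(m['high'],X): print(b[0],b[1],np.array(b[2:]))
to(444.3,-401.2,25,80.3)"
```

```text
top rail [394.2 141.4] 689 off x,s [  0.1 -72.6] [120.9  37.6   6.7  93.8]
top rail [365.8 144.4] 679 off x,s [ 0.6 -0.3] [120.4  37.1   6.   93.7]
top rail [337.7 147.7] 681 off x,s [ 0.5 70.9] [120.3  36.6   6.3  93.5]
top rail [309.2 151.1] 679 off x,s [  0.2 143.2] [121.   35.9   6.4  93.7]
[406.   89.4] 651 [ 794.5 -236.3  122.3   36.7  -18.3   34. ]
[303.8 100.5] 1127 [772.   15.4 258.3  88.4 -84.8  26.1]
[358.6 147. ] 4299 [ 633.7 -118.2  360.   121.4  -83.6   93.2]
[189.2 144.6] 553 [641.2 333.2  50.5  50.5  77.2 104.7]
[245.8 156. ] 497 [617.7 186.5  64.3  48.9  -0.3 104.4]
[259.8 150. ] 339 [ 443.9 -400.2  124.7   50.8  -11.7   34.1]
[271.9 203.9] 3074 [ 633.9 -117.4  366.1  127.4  -83.4   93. ]
[200.4 213.3] 500 [ 795.  -234.8  120.3   46.1  -18.8   34. ]
[262.9 259.2] 859 [753.9  20.  264.3  91.1  86.2  26.7]
[336.3 249.7] 687 [613.  189.3  52.2  52.1 -89.2 102.5]
[366.6 285.5] 772 [643.  335.9  52.7  52.2 -13.4 103.2]
t 42.5 grasp [ 445.7 -399.6  129.3] yhead -99.7 w 64.1 tool-z [ 0.  0. -1.]
shift units xyz [-0.   0.1  4.2] turn units 0.01  shift if turned first [np.float64(-0.04), np.float64(0.07)]
```

>>> carry_out:
  series:
    - [0.3, -0.04, 0.07, 0.5, 0]
    - [0.3, 0, 0, 1, 0]
    - [0.3, 0, 0, 1, 0]
    - [0.3, 0, 0, 1, 0]
    - [0.3, 0, 0, 0.5, 0]
    - [0.3, 0, 0, 0.18, 0]
    - [0.3, 0, 0, 0, 0]
    - [1, 0, 0, 0, 0]
    - [1, 0, 0, 0, 0]
    - [1, 0, 0, 0, 0]
    - [1, 0, 0, 0, 0]
    - [1, 0, 0, 0, 0]
  squeeze: 20

```text
time_s: 43.55
position: [443.8, -402.0, 184.6]
tool_rot: [3.13, -0.267, 0.002]
ft_force: [0.3, -0.7, 5.9]
width: 36.0
grip_force: 20.2
```

>>> carry_out:
  series:
    - [1, 0, 0, 0, 0]
    - [1, 0, 0, -0.6, 0]
    - [1, 0, 0, -1, 0]
    - [1, 0, 0, -1, 0]
    - [1, 0, 0, -1, -1]
    - [1, 0, 0, -0.6, -1]
    - [1, 0, 0, 0, -1]
    - [1, 0, 0, 0, -0.24]
    - [1, 0.5, -0.3, 0, 0]
    - [1, 0.9, -0.5, 0, 0]
    - [1, 0.9, -0.5, 0, 0]
    - [1, 0.9, -0.5, 0, 0]

```text
time_s: 44.55
position: [519.2, -346.7, 288.0]
tool_rot: [-3.136, -0.172, 0.002]
ft_force: [1.1, -0.9, -1.1]
width: 35.6
grip_force: 20.0
```

>>> carry_out:
  series:
    - [1, 0.9, -0.5, 0, 0]
    - [1, 0.9, -0.5, 0, 0]
    - [1, 0.9, -0.5, 0, 0]
    - [1, 0.9, -0.5, 0, 0]
    - [1, 0.9, -0.5, 0, 0]
    - [1, 0.7, -0.3, 0, 0]
    - [1, 0.39, -0.03, 0, 0]
    - [1, 0, 0, 0, 0]
    - [1, 0, 0, 0, 0]
    - [1, 0, 0, 0, 0]
    - [1, 0, 0, 0, 0]

```text
time_s: 45.47
position: [647.6, -263.8, 289.0]
tool_rot: [3.137, 0.172, -0.001]
ft_force: [0.1, 0.1, -0.1]
width: 35.4
grip_force: 20.0
```

```bash
python3 -c "
from h import *
to(649.6,-261.4,85,96.5)"
```

```text
t 45.5 grasp [ 647.4 -263.9  130. ] yhead -83.7 w 35.4 tool-z [-0. -0. -1.]
shift units xyz [ 0.1 -0.1  1.8] turn units -0.05  shift if turned first [np.float64(0.1), np.float64(-0.09)]
```

>>> carry_out:
  series:
    - [1, 0.1, -0.09, 0.5, 0]
    - [1, 0, 0, 0.6, 0]
    - [1, 0, 0, 0.4, 0]
    - [1, 0, 0, 0.2, 0]
    - [1, 0, 0, 0.08, 0]
    - [1, 0, 0, 0.04, 0]
    - [1, 0, 0, 0, 0]

```text
time_s: 46.05
position: [650.7, -260.1, 244.1]
tool_rot: [-3.136, -0.175, 0.0]
ft_force: [-2.8, 1.6, 6.6]
width: 36.0
grip_force: 20.0
```

```bash
python3 -c "
from h import *
onrail()
to(649.6,-261.4,85,96.5);print(env.observe()['ft_force'])"
```

```text
scene rail [224.1 178.6] 131 off x,s [  30.1 -144.4] [65.7 42.8 10.2 93.4]
scene rail [247.  183.2] 303 off x,s [  0.6 -71. ] [125.3  42.    5.8  94.3]
scene rail [261.2 193.9] 263 off x,s [3.  1.9] [121.   43.3   5.9  93.7]
scene rail [277.5 203.8] 276 off x,s [ 3.7 71.3] [118.7  42.4   7.3  93.5]
scene rail [294.9 214.1] 282 off x,s [  4.9 143.8] [114.6  42.7   7.9  93.7]
t 46.1 grasp [ 650.7 -260.    85.1] yhead -83.6 w 35.9 tool-z [-0.  0. -1.]
shift units xyz [-0.1  0.1  0. ] turn units -0.02  shift if turned first [np.float64(-0.05), np.float64(0.05)]
[-3.1  1.9  5.9]
```

Release, back away up and toward the robot, then check everything.

>>> carry_out:
  series:
    - [0.5, 0, 0, 0, 0]
    - [0.5, 0, 0, 0, 0]
    - [0.4, 0, 0, 0, 0]
    - [0.4, 0, 0, 0, 0]
    - [0.4, 0, 0, -0.2, 0]
    - [0.4, 0, 0, -0.6, 0]
    - [0.4, 0, 0, -1, 0]
    - [0.4, 0, 0, -1, 0]
    - [0.4, 0, 0, -1, 0]
    - [0.4, -0.5, 0.4, 0, 0]
    - [0.4, -1, 0.8, 0, 0]
    - [0.4, -1, 0.8, 0, 0]

```text
time_s: 47.1
position: [594.7, -316.1, 338.8]
tool_rot: [3.136, 0.181, 0.002]
ft_force: [0.1, -1.7, 0.1]
width: 54.9
grip_force: 0.0
```

>>> carry_out:
  series:
    - [0.4, -1, 0.8, 0, 0]
    - [0.4, -1, 0.8, 0, 0]
    - [0.4, -1, 0.5, 0, 0]
    - [0.4, -1, 0, 0, 0]
    - [0.4, 0, 0, 0, 0]
    - [0.4, 0, 0, 0, 0]
    - [0.4, 0, 0, 0, 0]
    - [0.4, 0, 0, 0, 0]

```text
time_s: 47.77
position: [502.4, -379.1, 338.4]
tool_rot: [-3.136, -0.179, -0.001]
ft_force: [0.1, 0.5, 0.9]
width: 55.1
grip_force: 0.0
```

```bash
python3 -c "
from h import *
onrail(('top',))
shot('scene','fin')
im,X=shot('top');m=masks(im,X)
for b in blobs(m['high'],X): print(b[0],b[1],np.array(b[2:]))
tilt(642,334,rad=70);tilt(611,188,rad=70)"
```

```text
top rail [422.  137.7] 698 off x,s [   1.  -143.1] [120.9  38.4   6.9  94.1]
top rail [394.2 141.5] 686 off x,s [ -0.4 -72. ] [119.6  37.2   6.   93.9]
top rail [365.8 144.5] 688 off x,s [ 0.5 -0. ] [120.2  37.2   6.8  93.7]
top rail [337.7 147.6] 684 off x,s [ 0.7 70.9] [120.2  36.6   6.5  93.7]
top rail [309.2 151.2] 681 off x,s [  0.4 143.2] [121.2  36.    6.4  93.5]
[406.   89.2] 651 [ 795.3 -236.1  122.6   36.7  -18.4   34.3]
[303.8 100.5] 1123 [772.   15.2 258.9  88.  -84.6  26.3]
[365.6 145.8] 4832 [ 633.6 -117.8  359.1  121.7  -83.4   93.2]
[189.1 144.5] 551 [643.9 342.3  69.5  51.5  75.3 105.5]
[245.9 156. ] 499 [609.7 186.5  49.1  48.8  90.  105.4]
scene px 642 ctr [366.1 287.6] min [627.9 311.1  11.5] max [670.3 362.7 106.2]
 face n [0.2 1.  0.1] elev 3.5 head 75.6 px 232
 face n [ 1.  -0.2  0. ] elev 1.0 head -9.0 px 163
 face n [ 0.5 -0.5  0.7] elev 46.1 head -43.0 px 20
scene px 581 ctr [336.2 251.8] min [591.9 166.    9.7] max [638.  214.8 105.7]
 face n [-0.   1.   0.1] elev 4.1 head 92.2 px 177
 face n [ 1.  -0.1  0. ] elev 2.4 head -3.5 px 152
 face n [0.7 0.7 0.1] elev 4.1 head 43.1 px 36
```

View pics/fin.png

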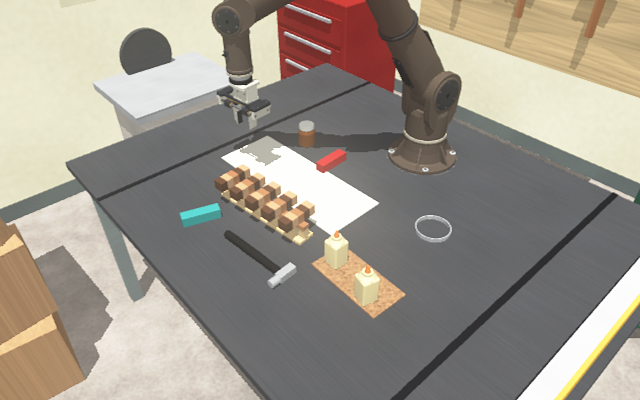

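The picture shows five strips level across the rail (pixels about 225–305, 175–225) and both bottles upright on the mat at (336,251) and (366,287). The bystanders have not moved.

```bash
python3 -c "
from h import *
print(env.job_done())"
```

```text
the job is handed in; nothing more can be done
None
```

I handed the job in at about 48 s: both bottles stand upright on the mat (one was knocked about 30 mm off-centre mid-run, still inside the 45 mm limit), and all five strips lie level across the rail, within about 1 mm of its centre line and not touching; the hand-in call returned no verdict.

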